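Drive the stuck bushing out of a wheel hub

ROBOT

A 6-joint arm with a two-finger parallel gripper is mounted at the origin on the work surface. World frame = base frame: x ahead of the robot, y to its left, z up, the work surface at z = 0. Lengths are in m, angles in rad, forces in N, time in s.
With the tool pointing down it reaches from about 0.425 to 1.125 m from the base axis. Payload 14.9 kg.
Tool frame: the origin (TCP) lies midway between the tips of the shut fingers; the grasp point (between the pads) lies 19 mm behind it (env.hold_point_z is the z of the grasp point in the tool frame, in m); z points along the fingers, x is the direction in which the jaws open and shut, and the axes are right-handed (so a half turn about z gives the same grasp; the last joint's range is limited). The gripper opens to 91 mm and grips with 3 to 60 N. Pads are 32 mm wide; open, the fingers measure 118 mm over their backs; the gripper's body (76 mm by 178 mm) begins 60 mm behind the grasp point.
Start: joints at [-1.241, 0.379, 1.734, -0, 1.028, -0.033], TCP at [0.248, -0.654, 0.214] pointing down, gripper open.
Joint ranges: [-2.77, 2.77], [-0.74, 2.19], [0, 2.66], [-1.06, 4.2], [0.31, 2.87], [-3.08, 3.08]. Speed limits (rad/s): [1.89, 1.89, 2.39, 3.14, 3.14, 3.14].

INTERFACE

Orientations are given as a rotation vector (axis times angle).
In Python, from cell import env, capture, camera_model, job, nets gives the robot as it stands.
- The arm moves only by the shell command python3 -m creep 'ROWS' [FORCE]. ROWS is JSON, a list of rows, each an object of numbers: "dx", "dy", "dz": the shift along the tool's x, y, z in cm; "ax", "ay", "az": the turn, a rotation vector about the tool's x, y, z in degrees; "grip": the closure, from 0 (fully open) to 1 (shut). A call has 1 to 20 rows; each row shifts and turns the commanded pose from where the row before left it, along the tool's axes as they then stand; what a row does not reach is not made up. A row lasts 1/12 s, in which the tool goes at most 41.7 mm and 7.16 degrees, less where a joint would pass 70% of its speed; a pose out of reach is approached as far as the arm can. A call with a gripper value outside its range is refused whole. The fingers move at their own pace and stop on an object; FORCE is the grip in N (left out, the last holds). Time passes only in rows, so rows that do not move let the fingers close. It gives the time, the measured TCP pose, the force and the opening at its end, in the units of the state.
- env.read_state(): the state, without advancing time (a new reading comes with each control period).
- capture(name): name is "side" or "top" or "wrist"; returns the picture (420x560x3 uint8, red, green, blue); there is no depth.
- camera_model(name): a dict with "mtx" (3x3 intrinsics, pixels), "k1" (the pictures are not rectified: a ray, as slopes to the right and down, at radius r is drawn at 1 + k1 r^2 times it, then the intrinsics apply), "R" (3x3) and "t" (3): a world point X has camera coordinates R X + t. Camera axes: x right, y down, z forward; pixel columns grow to the right and rows downward; lengths in m; the calibration is good to about 2 mm. A picture is of the moment at which its call begins: read the wrist's pose just before it. camera_model takes no time and is no camera call; for the wrist camera it gives the pose at the moment of the call.
- job.sign_off(): hands the job in, once; it reports no verdict.
Trained networks look in the newest picture that a camera, given by its name, has taken for a name from the list of things; names that differ only in an ending like _2 or _b are one class to them, and where a whole thing is asked for, a point or a joint stands for the part that bears it (a point fixed in the world has none). Each returns a list of dicts, best first, with "confidence" (0 to 1); they miss things now and then, are a little off and sometimes report something else, mostly with a low value. They report only what shows in the picture. A call takes as long as a camera call. They do not tell look-alikes from the thing itself.
- nets.cut_out(query, camera): "mask" (420x560 bool, what is visible of it) and "box" ([centre column, centre row, width, height] in pixels, round what is visible of it).
The state is a dict: "time_s": time; "joint_positions": joint angles; "joint_vel": joint speeds; "tau": joint torques, N m; "tcp_pos": TCP position; "ee_rot": TCP orientation; "ft_force": force on the tool from outside, world axes, zero at the start; "wrist_torque": the same for the moment, N m; "grip_width": opening from 0.0 (shut) to 1.0 (fully open).
Only numpy, scipy, OpenCV 4.12 (cv2) and the standard library are available. Lean on these libraries where they do the work, as an engineer would, in place of code of your own. Each camera call takes 0.05 s, during which the arm holds its last target.

TASK

Take the blue-handled drift out of its wooden block, feel its nose through the hole of the off-centre washer in the top of the bicycle hub, and push the stuck bushing down until it drops out into the orange tray below. Then stand the drift upright and fully down in its block again. Push slowly and gently - never lean on the hub or the bushing with the drift harder than about 30 N - and leave the other things on the bench where they are.

Things in the scene. Friction and masses are not known exactly. Their poses are not given: they have to be found in the camera images.
- hub_mouth (a point): Centre of the hub's top end: on the hub's axis, level with the top of its upper flange, 146 mm above the bench; z up. The black hub shell (70 mm tall, flanges 64 mm across, barrel 40 mm with a teal band) stands fixed on end on a 130 mm square stand; x and y run along the stand's sides.
- washer_seat (a point): Point on the hub's axis level with the top face of the silver washer gummed fast in the hub's mouth (36 mm across, 7 mm thick, top 1 mm below the flange top). The washer's hole, 16 mm across, is NOT here: its centre lies 3.5 mm from the axis, to a side that differs each time and is not measured; see it from above or feel for it with the drift's nose.
- hub_foot (a point): Centre of the hub's lower end, on its axis, 70 mm below the mouth. Below the washer the bore is 29.5 mm across and open right through the dark steel plate (8 mm thick) under it. The bushing is let go once its top is about 54 mm below the mouth (16 mm above this point); push the nose 57 to 60 mm below the mouth to be sure.
- tray (a point): Centre of the inner floor, 5 mm above the bench, of the orange tray under the hub: 130 mm square, walls 5 mm thick and 22 mm high, part of the fixed stand. The plate's underside is 68 mm above the bench, on four corner posts.
- bushing_mid (a point): Centre of the stuck brass bushing (closed cylinder 28 mm across, 26 mm long, z along its axis) in the hub's bore. It starts with its flat top 32 to 38 mm below the hub's mouth, gripped by spring balls in the wall: 8 to 20 N slide it down; the force vanishes when it comes free and drops some 60 mm into the tray.
- drift_tip (a point): Centre of the flat nose of the drift; z points up along it to the handle. Steel stem 14 mm across, 66 mm long (nose edge broken by 1 mm), then a collar 32 mm across, 6 mm thick, then a round blue handle 24 mm across, 60 mm long; 132 mm in all, about 180 g. In the hub the collar meets the flange when the nose is 66 mm below the mouth.
- drift_grip (a point): Centre of the drift's blue handle, 102 mm above the nose along the drift's axis, 30 mm above the collar's top face: the place to grip, from above; the handle is round, so any finger direction will do. z along the drift.
- block_hole (a point): Centre of the mouth of the hole in the top face of the drift's wooden block (70 mm square, 72 mm tall, fixed). The hole is round, 19 mm across, 69 mm deep, with a 3 mm chamfer; the drift stands in it with its collar on the block's top face.
- spacer_mid (a point): Bystander: aluminium spacer ring, 28 mm across, 14 mm tall; its centre.
- grease_mid (a point): Bystander: white jar with a red cap, 56 mm across, 75 mm tall; its centre.
- freehub_mid (a point): Bystander: dark steel freewheel core standing on end, 44 mm across, 45 mm tall; half-way up its axis.
- tub_mid (a point): Bystander: empty orange tub, 90 x 120 mm, 45 mm tall; its centre.
- screwdriver_grip (a point): Bystander: screwdriver lying on the bench; middle of its handle.
- wrench_grip (a point): Bystander: open-ended wrench lying on the bench; middle of its shank.
There are look-alikes about, which are no part of the job. What is meant by the part that bears block_hole is not pink or yellow, and is the larger of those in its own colour.

How it is judged:
On the way, in this order (a step that is already met when the one before it is completed fails the run):
1. the drift is lifted clear of its block (z of drift_tip in the frame of block_hole above 0.005 m), for 0.1 s.
2. the bushing drops out of the hub's lower end while the drift is through the bore (z of bushing_mid in the frame of hub_mouth below -0.088 m and z of drift_tip in the frame of hub_mouth below -0.03 m and horizontal distance between drift_tip and hub_mouth below 0.012 m), for 0.05 s.
At the end, for the whole second after the job is handed in: The bushing rests in the orange tray (centre within 61 mm of the hub's axis along x and y, at least 112 mm below the hub's mouth); the drift, let go, stands at rest in its block: upright within 0.1 rad, nose within 6 mm of the hole's centre and at least 60 mm down (x of bushing_mid in the frame of hub_mouth between -0.061 and 0.061 m and y of bushing_mid in the frame of hub_mouth between -0.061 and 0.061 m and z of bushing_mid in the frame of hub_mouth below -0.112 m and horizontal distance between drift_tip and block_hole below 0.006 m and angle between drift_grip's own z axis and vertical below 0.1 rad and z of drift_tip in the frame of block_hole below -0.06 m and linear speed of each of bushing, drift below 0.02 m/s); the robot touches nothing.
It fails at once if the drift presses on the hub, washer or stand with more than 35 N (contact force between drift and stand above 35 N).
It fails at once if the drift presses on the bushing with more than 35 N (contact force between drift and bushing above 35 N).
It fails at once if the spacer, jar, freewheel core, tub, screwdriver or wrench is moved by more than 30 mm (distance of any of spacer_mid, grease_mid, freehub_mid, tub_mid, screwdriver_grip, wrench_grip from where it was at the start of the episode above 0.03 m).
It also fails if it takes over 72 s, if anything falls off the work surface, if the arm or the gripper's body presses on something with over 40 N, if the wrist force passes 120 N, or if a joint passes its speed limit or range.

## Working session

There is one attempt and no reset: what is moved stays moved. The work goes in short steps, Python scripts to look and compute and a shell command to move; the robot and the scene stay as the last step left them, time stands still between calls to the robot, and variables do not carry over. Pictures are saved under pics/ and viewed, and the job is handed in when it is done.

```bash
ls; mkdir -p pics; cat > h.py <<'E'
import numpy as np, cv2
from cell import env, capture, camera_model, job, nets
def save(n,img): cv2.imwrite(f'pics/{n}.png',cv2.cvtColor(img,cv2.COLOR_RGB2BGR))
def ray(m,u,v):
    K=np.array(m['mtx']);x=(u-K[0,2])/K[0,0];y=(v-K[1,2])/K[1,1]
    a,b=x,y
    for _ in range(30):
        s=1+m['k1']*(a*a+b*b);a,b=x/s,y/s
    R=np.array(m['R']);t=np.array(m['t'])
    return -R.T@t, R.T@np.array([a,b,1.])
def atz(m,u,v,z):
    c,d=ray(m,u,v);return c+d*(z-c[2])/d[2]
def proj(m,X):
    p=np.array(m['R'])@np.array(X)+np.array(m['t']);a,b=p[0]/p[2],p[1]/p[2]
    s=1+m['k1']*(a*a+b*b);K=np.array(m['mtx']);return K[0,0]*a*s+K[0,2],K[1,1]*b*s+K[1,2]
E
python3 - <<'E'
from h import *
for n in('side','top','wrist'):
    save(n+'0',capture(n)); m=camera_model(n); c,d=ray(m,280,210); print(n,c.round(3),d.round(3))
print(env.read_state(),env.hold_point_z)
E
```

```text
pics
side [0.374 0.623 0.682] [ 0.196 -0.771 -0.606]
top [ 0.451 -0.075  1.367] [ 0.079 -0.002 -0.997]
wrist [ 0.321 -0.627  0.385] [-0.273 -0.107 -0.956]
{'time_s': 0.15, 'joint_positions': array([-1.24128437e+00,  3.79266465e-01,  1.73461854e+00, -2.91266193e-05,
        1.02851345e+00, -3.33115752e-02]), 'joint_vel': array([-0.00033743, -0.00301479, -0.00166237, -0.00111208,  0.00148847,
        0.0005179 ]), 'tau': array([-1.08833447e-03, -7.64106345e+01, -4.34651542e+01,  6.51169731e-02,
        4.09680745e-02, -7.37344249e-05]), 'tcp_pos': array([ 0.24832866, -0.65416447,  0.21346798]), 'ee_rot': array([-2.58541147e+00,  1.78391827e+00,  1.04044744e-03]), 'ft_force': array([-1.00777243,  0.03960554,  0.51364818]), 'wrist_torque': array([ 0.05883383,  0.00401813, -0.04218818]), 'grip_width': 1.0041483365624417} -0.0188
```

View pics/top0.png

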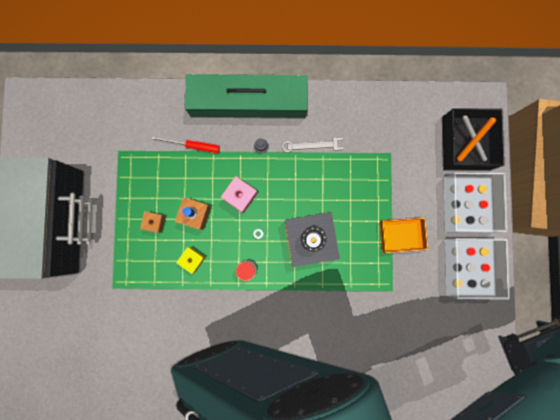

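View pics/side0.png

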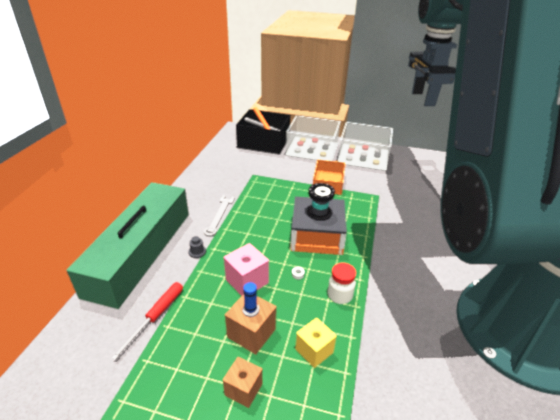

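```bash
python3 - <<'E'
from h import *
for q in ('block_hole','drift_grip','hub_mouth','washer_seat','drift_tip'):
  for n in('top','side'):
    for r in nets.cut_out(q,n)[:5]: print(q,n,round(r['confidence'],2),np.round(r['box'],1))
E
```

```text
block_hole top 0.91 [153.4 224.7  25.1  23.8]
block_hole top 0.89 [194.2 214.2  35.9  34.3]
block_hole top 0.85 [190.6 260.9  30.5  22.2]
block_hole top 0.73 [239.3 197.6  33.3  34. ]
block_hole side 0.77 [250.  327.1  52.2  59.8]
block_hole side 0.75 [248.9 267.4  46.5  48.7]
block_hole side 0.69 [147.1 319.1  67.9  78.2]
block_hole side 0.64 [315.1 344.3  45.5  52. ]
block_hole side 0.62 [221.6 217.   32.7  43.2]
drift_grip top 0.54 [191.2 211.8  14.3  10.7]
drift_grip side 0.69 [251.1 302.4  19.9  35.9]
hub_mouth top 0.81 [310.8 238.7  56.4  52.4]
hub_mouth side 0.92 [316.8 218.9  55.4  72.9]
washer_seat top 0.82 [311.1 240.2  57.3  55.2]
washer_seat side 0.57 [316.9 219.1  55.4  70.8]
drift_tip side 0.71 [250.3 299.2  17.8  32.8]
drift_tip side 0.61 [195.9 247.   17.4  18.7]
```

Four hole-bearing blocks appear in the top picture: small brown (152,222), larger brown (192,213), pink (239,195) and yellow (190,260). The larger brown one fits, because it isn't pink or yellow and it's the larger of the two browns. The blue-handled drift also stands in it. I'll confirm this in a crop.

```bash
python3 - <<'E'
from h import *
im=capture('top');m=camera_model('top')
save('crop1',cv2.resize(im[170:290,120:350],None,fx=3.4,fy=3.4,interpolation=cv2.INTER_CUBIC))
ms=camera_model('side')
for nm,u,v,z in [('blockbrown',193,213,.072),('handletop',188,211.5,.138),('hubmouth',313,239,.146),('washer',313.5,239.5,.145),('jar',246,270.5,.075),('smallbrown',152,222,.05),('spacer',258,234,.014),('freehub',261,145,.045),('tub',403,236,.045),('yellow',190,260,.06),('pink',239,195,.07)]: print(nm,atz(m,u,v,z).round(4))
print('side: handletop',atz(ms,251,287,.138).round(4),'hub',atz(ms,322,191,.146).round(4))
E
```

```text
blockbrown [0.5435 0.1601 0.072 ]
handletop [0.5426 0.1612 0.138 ]
hubmouth [ 0.4743 -0.1631  0.146 ]
washer [ 0.473  -0.1645  0.145 ]
jar [0.3891 0.0124 0.075 ]
smallbrown [0.5189 0.2774 0.05  ]
spacer [ 0.4895 -0.016   0.014 ]
freehub [ 0.7402 -0.0224  0.045 ]
tub [ 0.4867 -0.421   0.045 ]
yellow [0.4154 0.1671 0.06  ]
pink [0.5944 0.0353 0.07  ]
side: handletop [0.5398 0.1661 0.138 ] hub [ 0.471  -0.1599  0.146 ]
```

View pics/crop1.png

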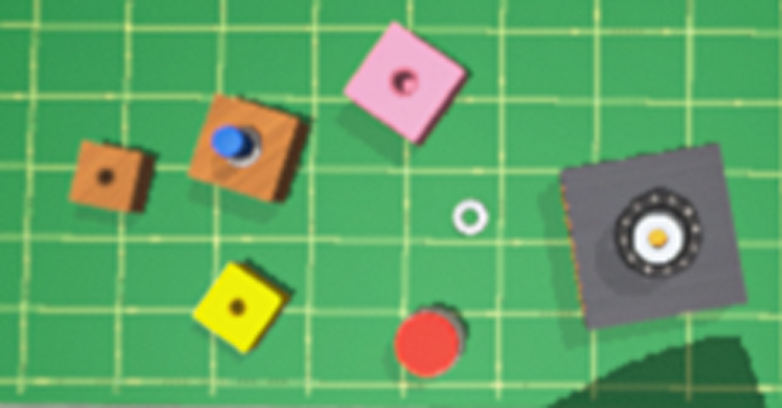

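View pics/wrist0.png

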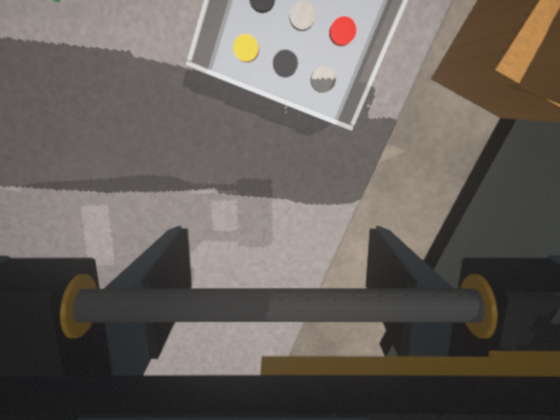

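The crop shows the larger brown block at (192,213) with the blue handle standing in it, so that's the one. Next I'll square the tool to the world axes and raise it.

```bash
python3 -m creep '[{"az":7,"dz":-1.5},{"az":7,"dz":-1.5},{"az":6.8,"dz":-1.5},{}]'; python3 - <<'E'
from h import *
from scipy.spatial.transform import Rotation as R
s=env.read_state();print(R.from_rotvec(s['ee_rot']).as_matrix().round(3),s['tcp_pos'])
E
```

```text
[[ 0.355 -0.935  0.   ]
 [-0.935 -0.355 -0.   ]
 [ 0.     0.    -1.   ]] [ 0.24843299 -0.65447899  0.21398154]invalid input at $[0]: expected keys dx, dy, dz, ax, ay, az, grip
```

```bash
python3 -m creep '[{"dx":0,"dy":0,"dz":-1.5,"ax":0,"ay":0,"az":7,"grip":0},{"dx":0,"dy":0,"dz":-1.5,"ax":0,"ay":0,"az":7,"grip":0},{"dx":0,"dy":0,"dz":-1.5,"ax":0,"ay":0,"az":6.8,"grip":0},{"dx":0,"dy":0,"dz":0,"ax":0,"ay":0,"az":0,"grip":0}]'; python3 - <<'E'
from h import *
from scipy.spatial.transform import Rotation as R
s=env.read_state();print(R.from_rotvec(s['ee_rot']).as_matrix().round(3),s['tcp_pos'])
E
```

```text
time_s: 1.03
tcp_pos: [0.2489, -0.6557, 0.2621]
ee_rot: [2.213, -2.227, 0.006]
ft_force: [0.2, 0.0, 0.2]
grip_width: 0.997
[[-0.006 -1.     0.001]
 [-1.     0.006 -0.004]
 [ 0.004 -0.001 -1.   ]] [ 0.2488606  -0.65572632  0.26209361]
```

```bash
python3 -m creep '[{"dx":-1.6,"dy":-0.7,"dz":0,"ax":0,"ay":0,"az":0,"grip":0},{"dx":-3.2,"dy":-1.5,"dz":0,"ax":0,"ay":0,"az":0,"grip":0},{"dx":-3.2,"dy":-1.5,"dz":0,"ax":0,"ay":0,"az":0,"grip":0},{"dx":-3.2,"dy":-1.5,"dz":0,"ax":0,"ay":0,"az":0,"grip":0},{"dx":-3.2,"dy":-1.5,"dz":0,"ax":0,"ay":0,"az":0,"grip":0},{"dx":-3.2,"dy":-1.5,"dz":0,"ax":0,"ay":0,"az":0,"grip":0},{"dx":-3.2,"dy":-1.5,"dz":0,"ax":0,"ay":0,"az":0,"grip":0},{"dx":-3.2,"dy":-1.5,"dz":0,"ax":0,"ay":0,"az":0,"grip":0},{"dx":-3.2,"dy":-1.5,"dz":0,"ax":0,"ay":0,"az":0,"grip":0},{"dx":-3.2,"dy":-1.5,"dz":0,"ax":0,"ay":0,"az":0,"grip":0},{"dx":-3.2,"dy":-1.5,"dz":0,"ax":0,"ay":0,"az":0,"grip":0},{"dx":-3.2,"dy":-1.5,"dz":0,"ax":0,"ay":0,"az":0,"grip":0},{"dx":-3.2,"dy":-1.5,"dz":0,"ax":0,"ay":0,"az":0,"grip":0},{"dx":-3.2,"dy":-1.5,"dz":0,"ax":0,"ay":0,"az":0,"grip":0},{"dx":-3.2,"dy":-1.5,"dz":0,"ax":0,"ay":0,"az":0,"grip":0},{"dx":-2.8,"dy":-0.7,"dz":0,"ax":0,"ay":0,"az":0,"grip":0},{"dx":0,"dy":0,"dz":0,"ax":0,"ay":0,"az":0,"grip":0},{"dx":0,"dy":0,"dz":0,"ax":0,"ay":0,"az":0,"grip":0}]'; python3 - <<'E'
from h import *
im=capture('wrist');m=camera_model('wrist');save('wrist_hub',im)
print(ray(m,280,210), proj(m,[.473,-.164,.146]))
print(env.read_state()['tcp_pos'])
E
```

```text
time_s: 2.53
tcp_pos: [0.4726, -0.1613, 0.2584]
ee_rot: [2.227, -2.215, -0.001]
ft_force: [-1.3, 0.1, -1.0]
grip_width: 1.0
(array([ 0.55003625, -0.16262331,  0.42968484]), array([-0.29410235, -0.00531334, -0.95594606])) (np.float64(279.83257621584414), np.float64(198.02544449258136))
[ 0.47241207 -0.16223162  0.25850827]
```

View pics/wrist_hub.png

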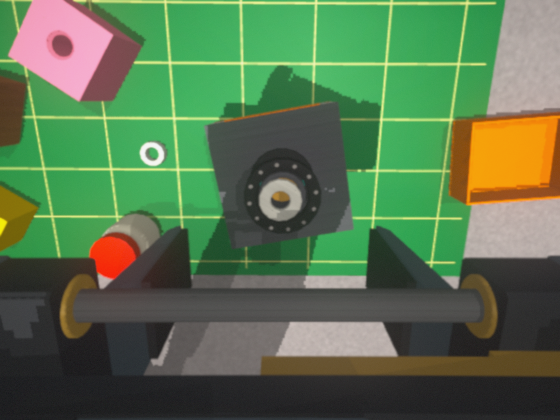

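The hub shows at (281,196), with its washer hole around (281,197). I'll go lower and put the camera directly over it.

```bash
python3 -m creep '[{"dx":0,"dy":2.4,"dz":0,"ax":0,"ay":0,"az":0,"grip":0},{"dx":0,"dy":2.4,"dz":0,"ax":0,"ay":0,"az":0,"grip":0},{"dx":0,"dy":2.4,"dz":0,"ax":0,"ay":0,"az":0,"grip":0},{"dx":0,"dy":0,"dz":3,"ax":0,"ay":0,"az":0,"grip":0},{"dx":0,"dy":0,"dz":3,"ax":0,"ay":0,"az":0,"grip":0},{"dx":0,"dy":0,"dz":3,"ax":0,"ay":0,"az":0,"grip":0},{"dx":0,"dy":0,"dz":2.8,"ax":0,"ay":0,"az":0,"grip":0},{"dx":0,"dy":0,"dz":0,"ax":0,"ay":0,"az":0,"grip":0},{"dx":0,"dy":0,"dz":0,"ax":0,"ay":0,"az":0,"grip":0},{"dx":0,"dy":0,"dz":0,"ax":0,"ay":0,"az":0,"grip":0}]'; python3 - <<'E'
from h import *
im=capture('wrist');m=camera_model('wrist');save('wrist_hub2',im); np.save('hub2.npy',im)
u,v=map(int,proj(m,[.473,-.164,.146]));print(u,v,ray(m,u,v))
y0=max(v-60,0);x0=u-75
print(x0,y0);save('wrist_hub2c',cv2.resize(im[y0:y0+115,x0:x0+150],None,fx=5,fy=5,interpolation=cv2.INTER_CUBIC))
import pickle;pickle.dump(m,open('hub2.pkl','wb'))
E
```

```text
time_s: 3.42
tcp_pos: [0.401, -0.1633, 0.1421]
ee_rot: [-2.221, 2.222, -0.001]
ft_force: [-0.4, -0.5, -0.7]
grip_width: 1.0
278 113 (array([ 0.4786279 , -0.16383732,  0.31388092]), array([-3.26864979e-02,  7.59450489e-04, -1.03057875e+00]))
203 53
```

View pics/wrist_hub2c.png

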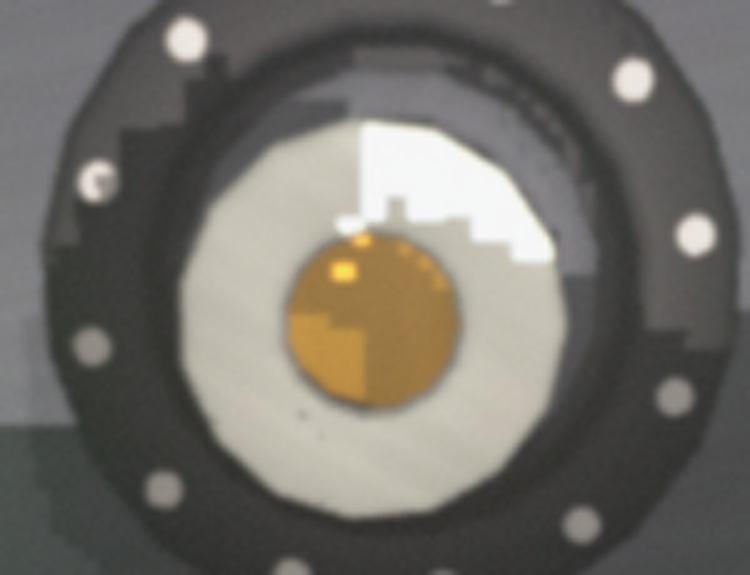

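The enlarged crop shows the washer with its brass-coloured hole at about (277,117) in the full picture. I'll fit the hole and the flange numerically.

```bash
cat > fit.py <<'E'
from h import *
import pickle
im=np.load('hub2.npy');m=pickle.load(open('hub2.pkl','rb'))
hsv=cv2.cvtColor(im,cv2.COLOR_RGB2HSV)
hole=((hsv[...,1]>110)&(hsv[...,0]>8)&(hsv[...,0]<30)).astype(np.uint8);w=np.zeros_like(hole);w[90:145,250:310]=1;hole*=w
c=max(cv2.findContours(hole,cv2.RETR_EXTERNAL,cv2.CHAIN_APPROX_NONE)[0],key=cv2.contourArea)
(e)=cv2.fitEllipse(cv2.convexHull(c));print('hole',e,atz(m,*e[0],.145))
g=cv2.cvtColor(im,cv2.COLOR_RGB2GRAY)
ws=((g>135)&(hsv[...,1]<60)).astype(np.uint8);w=np.zeros_like(hole);w[70:160,232:322]=1;ws*=w
ws=cv2.morphologyEx(ws,cv2.MORPH_OPEN,np.ones((5,5)))
c=max(cv2.findContours(ws,cv2.RETR_EXTERNAL,cv2.CHAIN_APPROX_NONE)[0],key=cv2.contourArea)
e=cv2.fitEllipse(cv2.convexHull(c));print('washer',e,atz(m,*e[0],.145))
# dots
d=((g>120)&(hsv[...,1]<60)).astype(np.uint8)
n,l,s,ce=cv2.connectedComponentsWithStats(d)
P=[ce[i] for i in range(1,n) if 8<s[i,4]<120 and 50<np.hypot(ce[i][0]-281,ce[i][1]-115)<75]
P=np.array(P,np.float32);print(P.round(0).tolist())
if len(P)>5:e=cv2.fitEllipse(P);print('dots',e,atz(m,*e[0],.146))
E
python3 fit.py
```

```text
hole ((276.9305419921875, 116.69737243652344), (32.59886169433594, 33.44702911376953), 173.893798828125) [ 0.47163564 -0.16322566  0.145     ]
washer ((277.27789306640625, 115.6733169555664), (76.72564697265625, 79.71501159667969), 8.234060287475586) [ 0.4720897  -0.16338422  0.145     ]
[[270.0, 45.0], [303.0, 48.0], [240.0, 61.0], [329.0, 69.0], [222.0, 88.0], [342.0, 100.0], [221.0, 122.0], [338.0, 132.0], [235.0, 150.0], [319.0, 158.0], [261.0, 168.0], [291.0, 170.0]]
dots ((280.7333984375, 107.71601867675781), (122.87611389160156, 126.91777801513672), 179.6637420654297) [ 0.47561182 -0.16494442  0.146     ]
```

View pics/wrist_hub2.png

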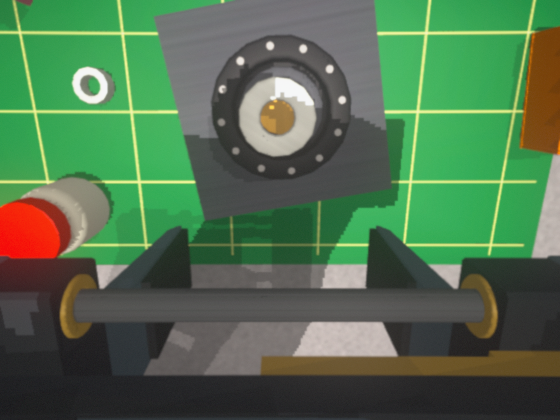

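Hub axis from the dots is (.4756,-.1649) and the hole is at about (.4719,-.1633), an offset of about 4 mm against the stated 3.5 mm. I'll view the drift with the same geometry so calibration bias cancels.

```bash
python3 -m creep '[{"dx":-2,"dy":0,"dz":0,"ax":0,"ay":0,"az":0,"grip":0},{"dx":-3.2,"dy":0,"dz":0,"ax":0,"ay":0,"az":0,"grip":0},{"dx":-3.2,"dy":0,"dz":0,"ax":0,"ay":0,"az":0,"grip":0},{"dx":-3.2,"dy":0,"dz":0,"ax":0,"ay":0,"az":0,"grip":0},{"dx":-3.2,"dy":-1,"dz":0,"ax":0,"ay":0,"az":0,"grip":0},{"dx":-3.2,"dy":-1,"dz":0,"ax":0,"ay":0,"az":0,"grip":0},{"dx":-3.2,"dy":-1,"dz":0,"ax":0,"ay":0,"az":0,"grip":0},{"dx":-3.2,"dy":-1,"dz":0,"ax":0,"ay":0,"az":0,"grip":0},{"dx":-3.2,"dy":-1,"dz":0,"ax":0,"ay":0,"az":0,"grip":0},{"dx":-3.2,"dy":-1,"dz":0,"ax":0,"ay":0,"az":0,"grip":0},{"dx":-1.6,"dy":-1,"dz":0,"ax":0,"ay":0,"az":0,"grip":0},{"dx":0,"dy":0,"dz":0,"ax":0,"ay":0,"az":0,"grip":0},{"dx":0,"dy":0,"dz":0,"ax":0,"ay":0,"az":0,"grip":0},{"dx":0,"dy":0,"dz":0,"ax":0,"ay":0,"az":0,"grip":0}]'; cat > dfit.py <<'E'
from h import *
import sys
im=capture('wrist');m=camera_model('wrist');save(sys.argv[1],im)
hsv=cv2.cvtColor(im,cv2.COLOR_RGB2HSV)
b=((hsv[...,1]>120)&(hsv[...,0]>100)&(hsv[...,0]<130)).astype(np.uint8)
c=max(cv2.findContours(b,cv2.RETR_EXTERNAL,cv2.CHAIN_APPROX_NONE)[0],key=cv2.contourArea)
e=cv2.fitEllipse(cv2.convexHull(c));print('blue',e,atz(m,*e[0],.138))
print('tcp',env.read_state()['tcp_pos'],env.read_state()['ee_rot'])
E
python3 dfit.py wrist_d1
```

```text
time_s: 4.63
tcp_pos: [0.4707, 0.1612, 0.1419]
ee_rot: [-2.221, 2.221, -0.001]
ft_force: [-0.3, 0.5, -0.3]
grip_width: 0.995
blue ((267.3624572753906, 112.04557800292969), (47.99890899658203, 49.388092041015625), 4.345550060272217) [0.54265167 0.16544411 0.138     ]
tcp [0.47058957 0.16085702 0.14167945] [-2.22025555e+00  2.22166334e+00 -7.12619284e-04]
```

View pics/wrist_d1.png

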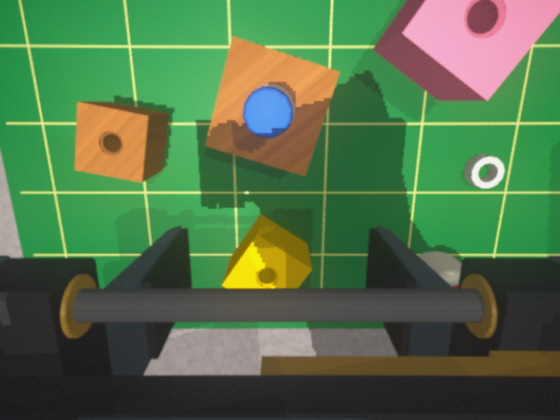

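The drift's handle shows at (267,112), which puts it at (.5427,.1654). Moving over it and descending to grip.

```bash
python3 -m creep '[{"dx":-0.45,"dy":-1.2,"dz":0,"ax":0,"ay":0,"az":0,"grip":0},{"dx":0,"dy":-2,"dz":0,"ax":0,"ay":0,"az":0,"grip":0},{"dx":0,"dy":-2,"dz":0,"ax":0,"ay":0,"az":0,"grip":0},{"dx":0,"dy":-2,"dz":0,"ax":0,"ay":0,"az":0,"grip":0},{"dx":0,"dy":0,"dz":1.5,"ax":0,"ay":0,"az":0,"grip":0},{"dx":0,"dy":0,"dz":1.5,"ax":0,"ay":0,"az":0,"grip":0},{"dx":0,"dy":0,"dz":1.5,"ax":0,"ay":0,"az":0,"grip":0},{"dx":0,"dy":0,"dz":0.8,"ax":0,"ay":0,"az":0,"grip":0},{"dx":0,"dy":0,"dz":0,"ax":0,"ay":0,"az":0,"grip":0},{"dx":0,"dy":0,"dz":0,"ax":0,"ay":0,"az":0,"grip":0}]'; python3 - <<'E'
from h import *
save('wrist_d2',capture('wrist'));print(env.read_state()['tcp_pos'])
E
```

```text
time_s: 5.52
tcp_pos: [0.5429, 0.1657, 0.0881]
ee_rot: [2.22, -2.222, -0.0]
ft_force: [0.4, -0.6, 1.5]
grip_width: 0.999
[0.54315991 0.16587211 0.08860528]
```

View pics/wrist_d2.png

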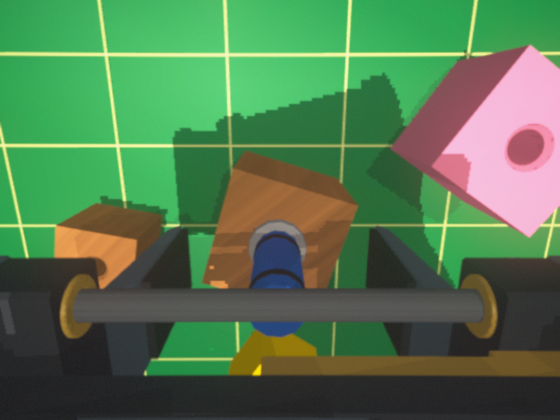

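The handle stands between the fingers, with its collar at (277,240). Closing.

```bash
python3 -m creep '[{"dx":0,"dy":0,"dz":0,"ax":0,"ay":0,"az":0,"grip":0.5},{"dx":0,"dy":0,"dz":0,"ax":0,"ay":0,"az":0,"grip":0.7},{"dx":0,"dy":0,"dz":0,"ax":0,"ay":0,"az":0,"grip":1},{"dx":0,"dy":0,"dz":0,"ax":0,"ay":0,"az":0,"grip":1},{"dx":0,"dy":0,"dz":0,"ax":0,"ay":0,"az":0,"grip":1},{"dx":0,"dy":0,"dz":0,"ax":0,"ay":0,"az":0,"grip":1},{"dx":0,"dy":0,"dz":0,"ax":0,"ay":0,"az":0,"grip":1},{"dx":0,"dy":0,"dz":0,"ax":0,"ay":0,"az":0,"grip":1}]' 50; python3 dfit.py wrist_d3;python3 -c "
from h import *
print(env.read_state()['ft_force'])"
```

```text
time_s: 6.23
tcp_pos: [0.5426, 0.166, 0.088]
ee_rot: [-2.221, 2.222, 0.0]
ft_force: [-0.4, 0.2, 0.3]
grip_width: 0.448
blue ((277.4874572753906, 269.138916015625), (50.31111526489258, 64.7197036743164), 179.21530151367188) [0.56005123 0.16565193 0.138     ]
tcp [0.54258885 0.16599094 0.08793456] [ 2.22118195e+00 -2.22166655e+00 -2.83225047e-05]
[-0.66131616 -0.43593144  0.50846415]
```

View pics/wrist_d3.png

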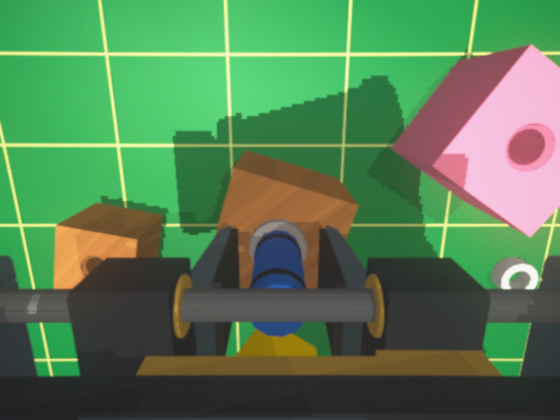

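```bash
python3 -m creep '[{"dx":0,"dy":0,"dz":0,"ax":0,"ay":0,"az":0,"grip":1},{"dx":0,"dy":0,"dz":0,"ax":0,"ay":0,"az":0,"grip":1},{"dx":0,"dy":0,"dz":0,"ax":0,"ay":0,"az":0,"grip":1},{"dx":0,"dy":0,"dz":0,"ax":0,"ay":0,"az":0,"grip":1},{"dx":0,"dy":0,"dz":0,"ax":0,"ay":0,"az":0,"grip":1},{"dx":0,"dy":0,"dz":0,"ax":0,"ay":0,"az":0,"grip":1}]' 50
```

```text
time_s: 6.78
tcp_pos: [0.5426, 0.166, 0.0879]
ee_rot: [2.221, -2.222, -0.0]
ft_force: [-0.3, 0.3, -0.9]
grip_width: 0.258
```

```bash
python3 -m creep '[{"dx":0,"dy":0,"dz":-0.3,"ax":0,"ay":0,"az":0,"grip":1},{"dx":0,"dy":0,"dz":-0.7,"ax":0,"ay":0,"az":0,"grip":1},{"dx":0,"dy":0,"dz":-1.5,"ax":0,"ay":0,"az":0,"grip":1},{"dx":0,"dy":0,"dz":-1.5,"ax":0,"ay":0,"az":0,"grip":1},{"dx":0,"dy":0,"dz":-1.5,"ax":0,"ay":0,"az":0,"grip":1},{"dx":0,"dy":0,"dz":-1.5,"ax":0,"ay":0,"az":0,"grip":1},{"dx":0,"dy":0,"dz":-1.5,"ax":0,"ay":0,"az":0,"grip":1},{"dx":0,"dy":0,"dz":-1.5,"ax":0,"ay":0,"az":0,"grip":1},{"dx":0,"dy":0,"dz":-1.5,"ax":0,"ay":0,"az":0,"grip":1},{"dx":0,"dy":0,"dz":-2,"ax":0,"ay":0,"az":0,"grip":1},{"dx":0,"dy":0,"dz":-2,"ax":0,"ay":0,"az":0,"grip":1},{"dx":0,"dy":0,"dz":-1.5,"ax":0,"ay":0,"az":0,"grip":1},{"dx":0,"dy":0,"dz":0,"ax":0,"ay":0,"az":0,"grip":1},{"dx":0,"dy":0,"dz":0,"ax":0,"ay":0,"az":0,"grip":1},{"dx":0,"dy":0,"dz":0,"ax":0,"ay":0,"az":0,"grip":1}]' 50; python3 dfit.py wrist_d4
python3 - <<'E'
from h import *
im=capture('side');save('side1',cv2.resize(im[180:420,180:430],None,fx=2.4,fy=2.4,interpolation=cv2.INTER_CUBIC))
print(env.read_state()['ft_force'])
E
```

```text
time_s: 8.03
tcp_pos: [0.5421, 0.1658, 0.2571]
ee_rot: [2.221, -2.221, -0.001]
ft_force: [0.8, -0.1, -0.8]
grip_width: 0.256
blue ((278.7353515625, 272.944580078125), (52.676876068115234, 73.5571517944336), 177.90382385253906) [0.47168142 0.16479051 0.138     ]
tcp [0.54195196 0.16581317 0.2568055 ] [ 2.22023984e+00 -2.22073742e+00 -1.28056803e-03]
[-0.22237136  0.35867825 -0.83120366]
```

View pics/wrist_d4.png

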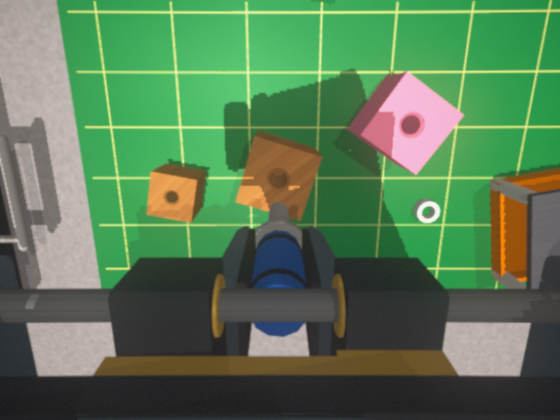

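View pics/side1.png

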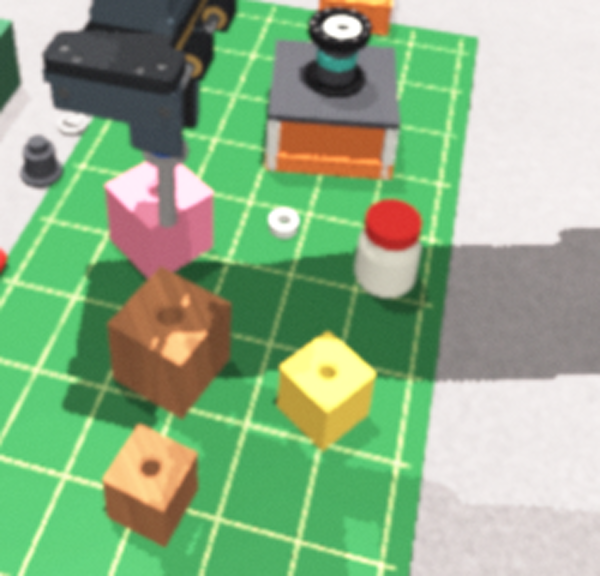

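The drift is out, and its nose is visible in the wrist picture at about (279,207), with the empty hole at (278,179). I'll check the nose against the predicted projection.

```bash
python3 - <<'E'
from h import *
im=capture('wrist');m=camera_model('wrist');p=env.read_state()['tcp_pos']
print(p,[np.round(proj(m,p+np.array([0,0,-.083+d])),1) for d in(0,.066)])
z=.2568-.083
# outline of nose circle predicted
a=np.linspace(0,2*np.pi,40)
x0,y0=230,150
c=cv2.resize(im[y0:y0+90,x0:x0+100],None,fx=7,fy=7,interpolation=cv2.INTER_CUBIC)
def dr(X,col):
    q=np.array([proj(m,x) for x in X]);q=((q-[x0,y0]+.5)*7).astype(np.int32);cv2.polylines(c,[q],True,col,1)
dr([p+np.array([.007*np.cos(t),.007*np.sin(t),-.083]) for t in a],(255,0,0))
save('nose1',c)
for uv in [(278.5,178.5)]: print(atz(m,*uv,.072))
E
```

```text
[0.54204533 0.16581722 0.25678152] [array([277.5, 209.1]), array([277.3, 243.5])]
[0.54318771 0.16510111 0.072     ]
```

View pics/nose1.png

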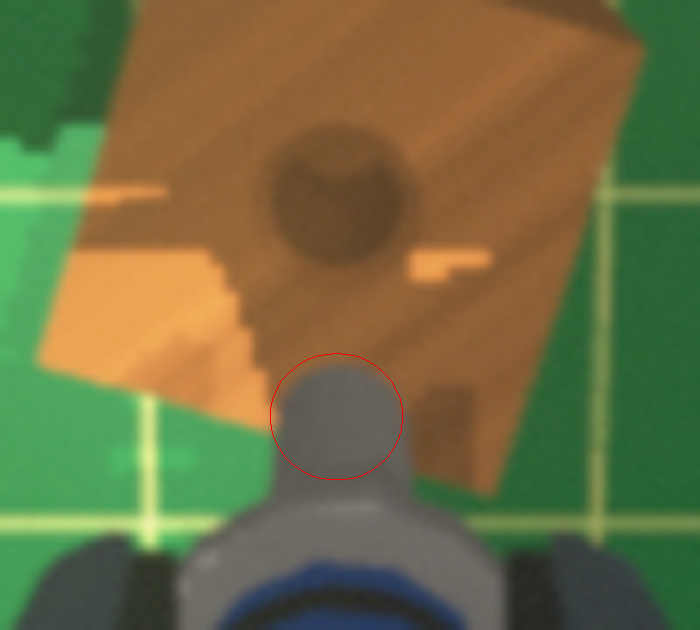

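```bash
python3 -m creep '[{"dx":1.4,"dy":0.3,"dz":0,"ax":0,"ay":0,"az":0,"grip":1},{"dx":2.8,"dy":0.6,"dz":0,"ax":0,"ay":0,"az":0,"grip":1},{"dx":2.8,"dy":0.6,"dz":0,"ax":0,"ay":0,"az":0,"grip":1},{"dx":2.8,"dy":0.6,"dz":0,"ax":0,"ay":0,"az":0,"grip":1},{"dx":2.8,"dy":0.6,"dz":0,"ax":0,"ay":0,"az":0,"grip":1},{"dx":2.8,"dy":0.6,"dz":0,"ax":0,"ay":0,"az":0,"grip":1},{"dx":2.8,"dy":0.6,"dz":0,"ax":0,"ay":0,"az":0,"grip":1},{"dx":2.8,"dy":0.6,"dz":0,"ax":0,"ay":0,"az":0,"grip":1},{"dx":2.8,"dy":0.6,"dz":0,"ax":0,"ay":0,"az":0,"grip":1},{"dx":2.8,"dy":0.6,"dz":0,"ax":0,"ay":0,"az":0,"grip":1},{"dx":2.8,"dy":0.6,"dz":0,"ax":0,"ay":0,"az":0,"grip":1},{"dx":2,"dy":0.6,"dz":0,"ax":0,"ay":0,"az":0,"grip":1},{"dx":1.45,"dy":0.1,"dz":0,"ax":0,"ay":0,"az":0,"grip":1},{"dx":0,"dy":0,"dz":0,"ax":0,"ay":0,"az":0,"grip":1},{"dx":0,"dy":0,"dz":0,"ax":0,"ay":0,"az":0,"grip":1},{"dx":0,"dy":0,"dz":0,"ax":0,"ay":0,"az":0,"grip":1}]' 50; cat > nose.py <<'E'
from h import *
import sys
im=capture('wrist');m=camera_model('wrist');s=env.read_state();p=s['tcp_pos'];print(p,s['ft_force'],s['ee_rot'])
a=np.linspace(0,2*np.pi,40)
n=proj(m,p+[0,0,-.083]);x0,y0=int(n[0])-50,int(n[1])-55
c=cv2.resize(im[y0:y0+85,x0:x0+100],None,fx=7,fy=7,interpolation=cv2.INTER_CUBIC)
def dr(C,r,col):
    q=np.array([proj(m,[C[0]+r*np.cos(t),C[1]+r*np.sin(t),C[2]]) for t in a]);q=((q-[x0,y0]+.5)*7).astype(np.int32);cv2.polylines(c,[q],True,col,1)
dr(p+[0,0,-.083],.007,(255,0,0));dr(p+[0,0,-.083],.006,(255,0,0))
dr([.4719,-.1633,.145],.008,(0,255,0));dr([.4719,-.1633,.145],.018,(0,255,0));dr([.4756,-.1649,.146],.032,(255,255,0))
save(sys.argv[1],c);print(x0,y0)
E
python3 nose.py nose2
```

```text
time_s: 9.52
tcp_pos: [0.4722, -0.1622, 0.2576]
ee_rot: [2.221, -2.222, -0.001]
ft_force: [-0.4, -0.5, -1.7]
grip_width: 0.255
[ 0.47234979 -0.16192587  0.25768071] [-0.70376097  0.43833207 -1.0939528 ] [ 2.22158333e+00 -2.22117023e+00 -7.63643069e-04]
227 154
```

View pics/nose2.png

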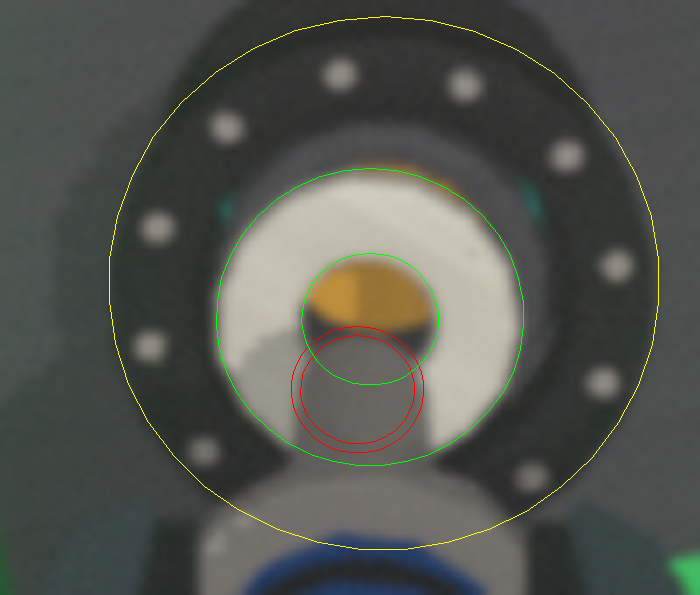

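The nose sits close to its predicted place, about 0.5 mm to the right. I'll correct for that, go down to 4 mm above the flange and look again.

```bash
python3 -m creep '[{"dx":0.04,"dy":0.03,"dz":0.5,"ax":0,"ay":0,"az":0,"grip":1},{"dx":0.04,"dy":0.02,"dz":0.6,"ax":0,"ay":0,"az":0,"grip":1},{"dx":0,"dy":0,"dz":0.6,"ax":0,"ay":0,"az":0,"grip":1},{"dx":0,"dy":0,"dz":0.6,"ax":0,"ay":0,"az":0,"grip":1},{"dx":0,"dy":0,"dz":0.3,"ax":0,"ay":0,"az":0,"grip":1},{"dx":0,"dy":0,"dz":0,"ax":0,"ay":0,"az":0,"grip":1},{"dx":0,"dy":0,"dz":0,"ax":0,"ay":0,"az":0,"grip":1},{"dx":0,"dy":0,"dz":0,"ax":0,"ay":0,"az":0,"grip":1}]' 50; python3 nose.py nose3
```

```text
time_s: 10.23
tcp_pos: [0.4722, -0.1633, 0.2321]
ee_rot: [-2.221, 2.222, -0.0]
ft_force: [0.1, 0.0, -1.5]
grip_width: 0.255
[ 0.47221381 -0.16338552  0.23219486] [-0.11853217  0.25492947 -1.50982294] [-2.22106137e+00  2.22160221e+00 -5.76860656e-04]
227 154
```

View pics/nose3.png

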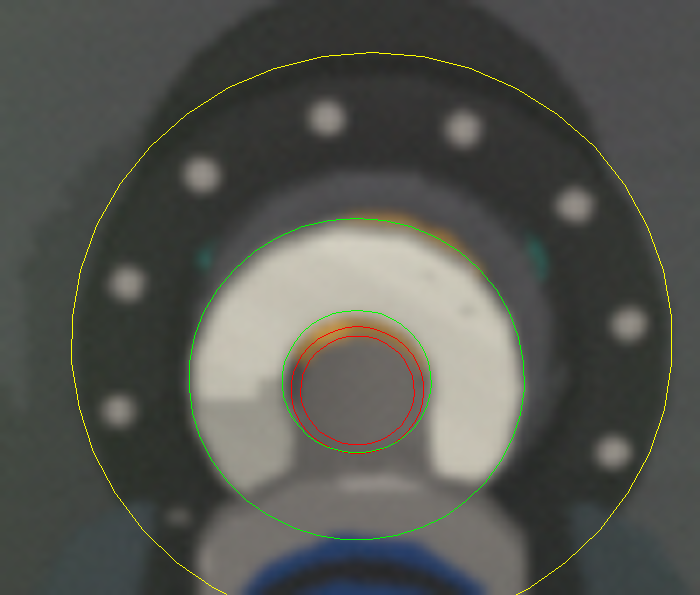

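```bash
python3 -m creep '[{"dx":-0.04,"dy":0.06,"dz":0.1,"ax":0,"ay":0,"az":0,"grip":1},{"dx":0,"dy":0,"dz":0.1,"ax":0,"ay":0,"az":0,"grip":1},{"dx":0,"dy":0,"dz":0.1,"ax":0,"ay":0,"az":0,"grip":1},{"dx":0,"dy":0,"dz":0,"ax":0,"ay":0,"az":0,"grip":1},{"dx":0,"dy":0,"dz":0,"ax":0,"ay":0,"az":0,"grip":1}]' 50; python3 nose.py nose4
```

```text
time_s: 10.7
tcp_pos: [0.4714, -0.1629, 0.2289]
ee_rot: [2.221, -2.222, -0.0]
ft_force: [-0.5, -0.1, -0.8]
grip_width: 0.255
[ 0.47144172 -0.16291324  0.22892781] [ 0.40258526 -0.39689295 -1.73183361] [ 2.22117005e+00 -2.22170857e+00 -1.76249467e-05]
227 154
```

View pics/nose4.png

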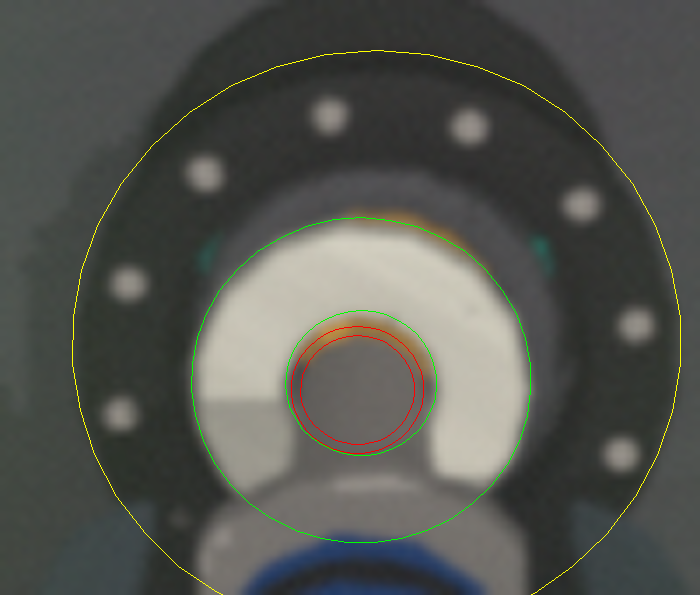

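```bash
python3 -m creep '[{"dx":0,"dy":0,"dz":0.05,"ax":0,"ay":0,"az":0,"grip":1},{"dx":0,"dy":0,"dz":0.05,"ax":0,"ay":0,"az":0,"grip":1},{"dx":0,"dy":0,"dz":0.05,"ax":0,"ay":0,"az":0,"grip":1},{"dx":0,"dy":0,"dz":0.05,"ax":0,"ay":0,"az":0,"grip":1},{"dx":0,"dy":0,"dz":0,"ax":0,"ay":0,"az":0,"grip":1}]' 50;  python3 -m creep '[{"dx":0,"dy":0,"dz":0.05,"ax":0,"ay":0,"az":0,"grip":1},{"dx":0,"dy":0,"dz":0,"ax":0,"ay":0,"az":0,"grip":1}]' 50;
```

```text
time_s: 11.17
tcp_pos: [0.4714, -0.1629, 0.2268]
ee_rot: [2.221, -2.222, -0.0]
ft_force: [0.3, -0.2, -0.5]
grip_width: 0.253
time_s: 11.33
tcp_pos: [0.4714, -0.1629, 0.2264]
ee_rot: [2.221, -2.222, -0.0]
ft_force: [-0.4, 0.1, -0.4]
grip_width: 0.256
```

```bash
python3 -m creep '[{"dx":0,"dy":0,"dz":0.05,"ax":0,"ay":0,"az":0,"grip":1},{"dx":0,"dy":0,"dz":0,"ax":0,"ay":0,"az":0,"grip":1}]' 50;  python3 -m creep '[{"dx":0,"dy":0,"dz":0.05,"ax":0,"ay":0,"az":0,"grip":1},{"dx":0,"dy":0,"dz":0,"ax":0,"ay":0,"az":0,"grip":1}]' 50
```

```text
time_s: 11.5
tcp_pos: [0.4714, -0.1629, 0.2258]
ee_rot: [2.221, -2.222, -0.0]
ft_force: [0.0, 0.4, -1.0]
grip_width: 0.252
time_s: 11.67
tcp_pos: [0.4714, -0.1629, 0.2253]
ee_rot: [2.221, -2.222, -0.0]
ft_force: [-0.5, 0.1, -1.7]
grip_width: 0.254
```

```bash
python3 -m creep '[{"dx":0,"dy":0,"dz":0.05,"ax":0,"ay":0,"az":0,"grip":1},{"dx":0,"dy":0,"dz":0,"ax":0,"ay":0,"az":0,"grip":1}]' 50;  python3 -m creep '[{"dx":0,"dy":0,"dz":0.05,"ax":0,"ay":0,"az":0,"grip":1},{"dx":0,"dy":0,"dz":0,"ax":0,"ay":0,"az":0,"grip":1}]' 50; python3 nose.py nose5
```

```text
time_s: 11.83
tcp_pos: [0.4714, -0.1629, 0.2248]
ee_rot: [2.221, -2.222, -0.0]
ft_force: [-0.5, -0.1, -1.5]
grip_width: 0.26
time_s: 12.0
tcp_pos: [0.4714, -0.1629, 0.2243]
ee_rot: [2.221, -2.222, -0.0]
ft_force: [0.4, 0.2, -1.5]
grip_width: 0.254
[ 0.47142147 -0.16288742  0.22439802] [ 0.35776304  0.35534761 -1.11907742] [ 2.22116189e+00 -2.22170922e+00 -1.14891163e-04]
227 154
```

View pics/nose5.png

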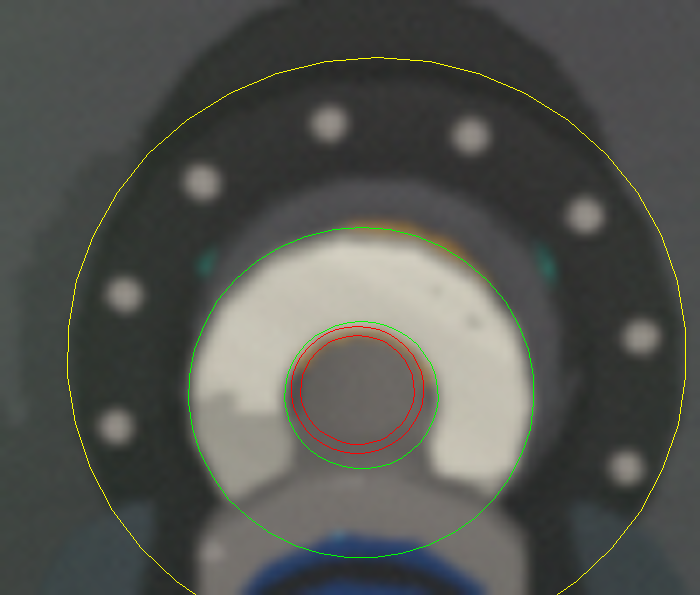

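No force yet, with the nose nominally about 2.6 mm inside the washer. Continuing in small steps.

```bash
python3 -m creep '[{"dx":0,"dy":0,"dz":0.05,"ax":0,"ay":0,"az":0,"grip":1},{"dx":0,"dy":0,"dz":0.05,"ax":0,"ay":0,"az":0,"grip":1}]' 50;  python3 -m creep '[{"dx":0,"dy":0,"dz":0.05,"ax":0,"ay":0,"az":0,"grip":1},{"dx":0,"dy":0,"dz":0.05,"ax":0,"ay":0,"az":0,"grip":1}]' 50; python3 -m creep '[{"dx":0,"dy":0,"dz":0.05,"ax":0,"ay":0,"az":0,"grip":1},{"dx":0,"dy":0,"dz":0.05,"ax":0,"ay":0,"az":0,"grip":1}]' 50; python3 nose.py nose6
```

```text
time_s: 12.22
tcp_pos: [0.4715, -0.1629, 0.2234]
ee_rot: [-2.221, 2.222, -0.0]
ft_force: [0.4, 0.0, -0.9]
grip_width: 0.257
time_s: 12.38
tcp_pos: [0.4714, -0.1629, 0.2224]
ee_rot: [-2.221, 2.222, 0.0]
ft_force: [0.5, 0.2, -1.5]
grip_width: 0.255
time_s: 12.55
tcp_pos: [0.4714, -0.1629, 0.2214]
ee_rot: [-2.221, 2.222, 0.0]
ft_force: [-0.3, 0.0, -1.3]
grip_width: 0.256
[ 0.47139102 -0.16286209  0.22128387] [-0.70197498  0.01527101 -1.11953179] [ 2.22120780e+00 -2.22164252e+00 -2.05171723e-04]
227 154
```

View pics/nose6.png

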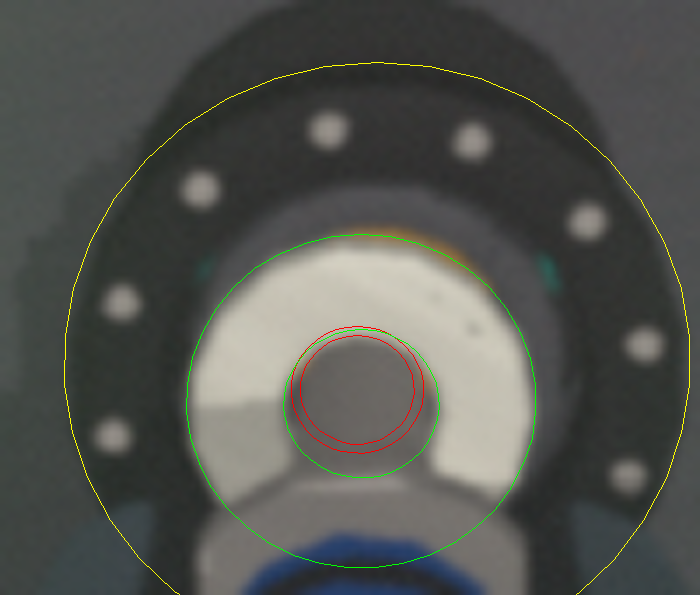

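```bash
python3 -m creep '[{"dx":0,"dy":0,"dz":0.1,"ax":0,"ay":0,"az":0,"grip":1},{"dx":0,"dy":0,"dz":0.1,"ax":0,"ay":0,"az":0,"grip":1},{"dx":0,"dy":0,"dz":0.1,"ax":0,"ay":0,"az":0,"grip":1}]' 50;  python3 -m creep '[{"dx":0,"dy":0,"dz":0.1,"ax":0,"ay":0,"az":0,"grip":1},{"dx":0,"dy":0,"dz":0.1,"ax":0,"ay":0,"az":0,"grip":1},{"dx":0,"dy":0,"dz":0.1,"ax":0,"ay":0,"az":0,"grip":1},{"dx":0,"dy":0,"dz":0.1,"ax":0,"ay":0,"az":0,"grip":1},{"dx":0,"dy":0,"dz":0.1,"ax":0,"ay":0,"az":0,"grip":1}]' 50; python3 -m creep '[{"dx":0,"dy":0,"dz":0.1,"ax":0,"ay":0,"az":0,"grip":1},{"dx":0,"dy":0,"dz":0.1,"ax":0,"ay":0,"az":0,"grip":1},{"dx":0,"dy":0,"dz":0.1,"ax":0,"ay":0,"az":0,"grip":1},{"dx":0,"dy":0,"dz":0.1,"ax":0,"ay":0,"az":0,"grip":1},{"dx":0,"dy":0,"dz":0.1,"ax":0,"ay":0,"az":0,"grip":1}]' 50; python3 nose.py nose7
```

```text
time_s: 12.85
tcp_pos: [0.4714, -0.1629, 0.2183]
ee_rot: [2.221, -2.222, -0.0]
ft_force: [-0.4, 0.2, -0.8]
grip_width: 0.255
time_s: 13.27
tcp_pos: [0.4715, -0.1629, 0.2133]
ee_rot: [-2.221, 2.222, -0.0]
ft_force: [-0.3, 0.2, -0.9]
grip_width: 0.258
time_s: 13.68
tcp_pos: [0.4714, -0.1629, 0.2083]
ee_rot: [-2.221, 2.222, -0.0]
ft_force: [-0.3, 0.0, -0.6]
grip_width: 0.254
[ 0.47136109 -0.1628557   0.20817156] [-0.51093371 -0.05701935 -2.02989025] [ 2.22114023e+00 -2.22163798e+00 -3.16560816e-04]
227 154
```

View pics/nose7.png

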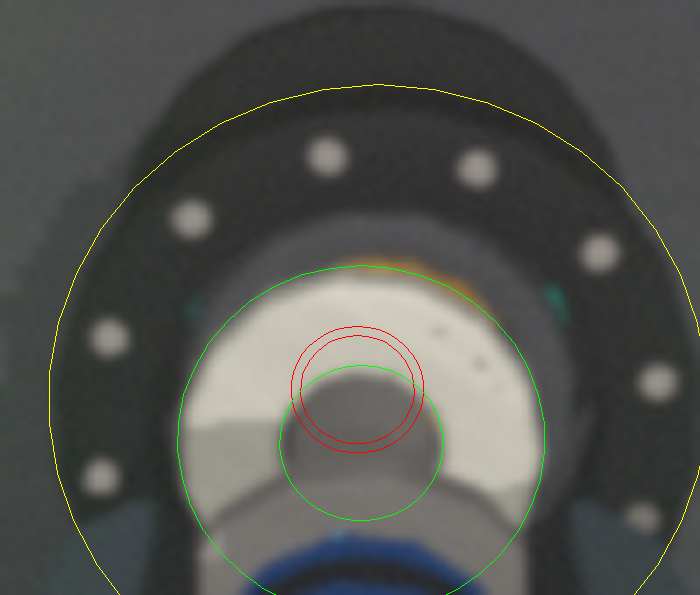

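```bash
python3 -m creep '[{"dx":0,"dy":0,"dz":0.1,"ax":0,"ay":0,"az":0,"grip":1},{"dx":0,"dy":0,"dz":0.1,"ax":0,"ay":0,"az":0,"grip":1},{"dx":0,"dy":0,"dz":0.1,"ax":0,"ay":0,"az":0,"grip":1},{"dx":0,"dy":0,"dz":0.1,"ax":0,"ay":0,"az":0,"grip":1},{"dx":0,"dy":0,"dz":0.1,"ax":0,"ay":0,"az":0,"grip":1},{"dx":0,"dy":0,"dz":0.1,"ax":0,"ay":0,"az":0,"grip":1},{"dx":0,"dy":0,"dz":0.1,"ax":0,"ay":0,"az":0,"grip":1},{"dx":0,"dy":0,"dz":0.1,"ax":0,"ay":0,"az":0,"grip":1},{"dx":0,"dy":0,"dz":0.1,"ax":0,"ay":0,"az":0,"grip":1}]' 50; for i in 1; do :; done; python3 -m creep '[{"dx":0,"dy":0,"dz":0.05,"ax":0,"ay":0,"az":0,"grip":1},{"dx":0,"dy":0,"dz":0.05,"ax":0,"ay":0,"az":0,"grip":1},{"dx":0,"dy":0,"dz":0.05,"ax":0,"ay":0,"az":0,"grip":1},{"dx":0,"dy":0,"dz":0.05,"ax":0,"ay":0,"az":0,"grip":1}]' 50
```

```text
time_s: 14.48
tcp_pos: [0.4714, -0.1629, 0.1993]
ee_rot: [-2.221, 2.222, 0.0]
ft_force: [1.2, -0.1, -1.2]
grip_width: 0.25
time_s: 14.82
tcp_pos: [0.4714, -0.1629, 0.1974]
ee_rot: [-2.221, 2.222, -0.0]
ft_force: [-0.3, 0.1, -1.7]
grip_width: 0.253
```

```bash
python3 -m creep '[{"dx":0,"dy":0,"dz":0.05,"ax":0,"ay":0,"az":0,"grip":1},{"dx":0,"dy":0,"dz":0.05,"ax":0,"ay":0,"az":0,"grip":1}]' 50; python3 -m creep '[{"dx":0,"dy":0,"dz":0.05,"ax":0,"ay":0,"az":0,"grip":1},{"dx":0,"dy":0,"dz":0.05,"ax":0,"ay":0,"az":0,"grip":1}]' 50
```

```text
time_s: 14.98
tcp_pos: [0.4715, -0.1629, 0.1964]
ee_rot: [-2.221, 2.222, -0.0]
ft_force: [1.1, -0.7, -0.2]
grip_width: 0.256
time_s: 15.15
tcp_pos: [0.4714, -0.1629, 0.1954]
ee_rot: [-2.221, 2.222, 0.0]
ft_force: [0.4, -0.4, -2.3]
grip_width: 0.258
```

```bash
python3 -m creep '[{"dx":0,"dy":0,"dz":0.05,"ax":0,"ay":0,"az":0,"grip":1},{"dx":0,"dy":0,"dz":0.05,"ax":0,"ay":0,"az":0,"grip":1}]' 50; python3 -m creep '[{"dx":0,"dy":0,"dz":0.05,"ax":0,"ay":0,"az":0,"grip":1},{"dx":0,"dy":0,"dz":0.05,"ax":0,"ay":0,"az":0,"grip":1}]' 50
```

```text
time_s: 15.32
tcp_pos: [0.4715, -0.1629, 0.1944]
ee_rot: [-2.221, 2.222, -0.0]
ft_force: [-0.9, -0.3, -1.2]
grip_width: 0.256
time_s: 15.48
tcp_pos: [0.4714, -0.1629, 0.1934]
ee_rot: [-2.221, 2.222, -0.0]
ft_force: [-0.0, -0.8, -0.7]
grip_width: 0.257
```

```bash
python3 -m creep '[{"dx":0,"dy":0,"dz":0.05,"ax":0,"ay":0,"az":0,"grip":1},{"dx":0,"dy":0,"dz":0.05,"ax":0,"ay":0,"az":0,"grip":1}]' 50; python3 -m creep '[{"dx":0,"dy":0,"dz":0.05,"ax":0,"ay":0,"az":0,"grip":1},{"dx":0,"dy":0,"dz":0.05,"ax":0,"ay":0,"az":0,"grip":1}]' 50
```

```text
time_s: 15.65
tcp_pos: [0.4714, -0.1629, 0.1924]
ee_rot: [-2.221, 2.222, -0.0]
ft_force: [-0.2, -0.7, -1.4]
grip_width: 0.254
time_s: 15.82
tcp_pos: [0.4714, -0.1629, 0.1914]
ee_rot: [2.221, -2.222, 0.0]
ft_force: [0.3, -0.4, -0.9]
grip_width: 0.26
```

```bash
python3 -m creep '[{"dx":0,"dy":0,"dz":0.05,"ax":0,"ay":0,"az":0,"grip":1},{"dx":0,"dy":0,"dz":0.05,"ax":0,"ay":0,"az":0,"grip":1}]' 50; python3 -m creep '[{"dx":0,"dy":0,"dz":0.05,"ax":0,"ay":0,"az":0,"grip":1},{"dx":0,"dy":0,"dz":0.05,"ax":0,"ay":0,"az":0,"grip":1}]' 50
```

```text
time_s: 15.98
tcp_pos: [0.4717, -0.163, 0.1908]
ee_rot: [-2.221, 2.222, -0.001]
ft_force: [-2.3, 0.6, 10.5]
grip_width: 0.253
time_s: 16.15
tcp_pos: [0.472, -0.1631, 0.1904]
ee_rot: [-2.221, 2.221, -0.001]
ft_force: [-2.9, 0.9, 12.3]
grip_width: 0.257
```

```bash
python3 -m creep '[{"dx":0,"dy":0,"dz":0.05,"ax":0,"ay":0,"az":0,"grip":1},{"dx":0,"dy":0,"dz":0.05,"ax":0,"ay":0,"az":0,"grip":1}]' 50
```

```text
time_s: 16.32
tcp_pos: [0.4721, -0.1631, 0.1894]
ee_rot: [-2.221, 2.221, -0.002]
ft_force: [-3.3, 1.9, 9.4]
grip_width: 0.256
```

Contact at a nose height of about .109 (36–37 mm below the mouth). The bushing is sliding at about 12 N, so I'll keep pushing slowly.

```bash
python3 -m creep '[{"dx":0,"dy":0,"dz":0.05,"ax":0,"ay":0,"az":0,"grip":1},{"dx":0,"dy":0,"dz":0.05,"ax":0,"ay":0,"az":0,"grip":1},{"dx":0,"dy":0,"dz":0.05,"ax":0,"ay":0,"az":0,"grip":1},{"dx":0,"dy":0,"dz":0.05,"ax":0,"ay":0,"az":0,"grip":1}]' 50; python3 -m creep '[{"dx":0,"dy":0,"dz":0.05,"ax":0,"ay":0,"az":0,"grip":1},{"dx":0,"dy":0,"dz":0.05,"ax":0,"ay":0,"az":0,"grip":1},{"dx":0,"dy":0,"dz":0.05,"ax":0,"ay":0,"az":0,"grip":1},{"dx":0,"dy":0,"dz":0.05,"ax":0,"ay":0,"az":0,"grip":1}]' 50
```

```text
time_s: 16.65
tcp_pos: [0.472, -0.1631, 0.1874]
ee_rot: [-2.221, 2.221, -0.001]
ft_force: [-3.4, 1.7, 9.9]
grip_width: 0.253
time_s: 16.98
tcp_pos: [0.472, -0.1631, 0.1853]
ee_rot: [-2.221, 2.221, -0.001]
ft_force: [-2.4, 1.8, 11.5]
grip_width: 0.256
```

```bash
python3 -m creep '[{"dx":0,"dy":0,"dz":0.05,"ax":0,"ay":0,"az":0,"grip":1},{"dx":0,"dy":0,"dz":0.05,"ax":0,"ay":0,"az":0,"grip":1},{"dx":0,"dy":0,"dz":0.05,"ax":0,"ay":0,"az":0,"grip":1},{"dx":0,"dy":0,"dz":0.05,"ax":0,"ay":0,"az":0,"grip":1}]' 50; python3 -m creep '[{"dx":0,"dy":0,"dz":0.05,"ax":0,"ay":0,"az":0,"grip":1},{"dx":0,"dy":0,"dz":0.05,"ax":0,"ay":0,"az":0,"grip":1},{"dx":0,"dy":0,"dz":0.05,"ax":0,"ay":0,"az":0,"grip":1},{"dx":0,"dy":0,"dz":0.05,"ax":0,"ay":0,"az":0,"grip":1}]' 50
```

```text
time_s: 17.32
tcp_pos: [0.472, -0.1631, 0.1834]
ee_rot: [-2.221, 2.221, -0.001]
ft_force: [-3.2, 2.1, 13.3]
grip_width: 0.26
time_s: 17.65
tcp_pos: [0.472, -0.1631, 0.1814]
ee_rot: [-2.221, 2.221, -0.001]
ft_force: [-3.0, 1.7, 11.8]
grip_width: 0.257
```

```bash
python3 -m creep '[{"dx":0,"dy":0,"dz":0.05,"ax":0,"ay":0,"az":0,"grip":1},{"dx":0,"dy":0,"dz":0.05,"ax":0,"ay":0,"az":0,"grip":1},{"dx":0,"dy":0,"dz":0.05,"ax":0,"ay":0,"az":0,"grip":1},{"dx":0,"dy":0,"dz":0.05,"ax":0,"ay":0,"az":0,"grip":1},{"dx":0,"dy":0,"dz":0.05,"ax":0,"ay":0,"az":0,"grip":1},{"dx":0,"dy":0,"dz":0.05,"ax":0,"ay":0,"az":0,"grip":1}]' 50; python3 -m creep '[{"dx":0,"dy":0,"dz":0.05,"ax":0,"ay":0,"az":0,"grip":1},{"dx":0,"dy":0,"dz":0.05,"ax":0,"ay":0,"az":0,"grip":1},{"dx":0,"dy":0,"dz":0.05,"ax":0,"ay":0,"az":0,"grip":1},{"dx":0,"dy":0,"dz":0.05,"ax":0,"ay":0,"az":0,"grip":1},{"dx":0,"dy":0,"dz":0.05,"ax":0,"ay":0,"az":0,"grip":1},{"dx":0,"dy":0,"dz":0.05,"ax":0,"ay":0,"az":0,"grip":1}]' 50
```

```text
time_s: 18.15
tcp_pos: [0.4721, -0.1631, 0.1785]
ee_rot: [-2.221, 2.221, -0.002]
ft_force: [-3.0, 2.4, 12.1]
grip_width: 0.257
time_s: 18.65
tcp_pos: [0.472, -0.1631, 0.1753]
ee_rot: [-2.221, 2.221, -0.001]
ft_force: [-2.2, 1.8, 10.4]
grip_width: 0.256
```

```bash
python3 -m creep '[{"dx":0,"dy":0,"dz":0.05,"ax":0,"ay":0,"az":0,"grip":1},{"dx":0,"dy":0,"dz":0.05,"ax":0,"ay":0,"az":0,"grip":1},{"dx":0,"dy":0,"dz":0.05,"ax":0,"ay":0,"az":0,"grip":1},{"dx":0,"dy":0,"dz":0.05,"ax":0,"ay":0,"az":0,"grip":1}]' 50; python3 -m creep '[{"dx":0,"dy":0,"dz":0.05,"ax":0,"ay":0,"az":0,"grip":1},{"dx":0,"dy":0,"dz":0.05,"ax":0,"ay":0,"az":0,"grip":1},{"dx":0,"dy":0,"dz":0.05,"ax":0,"ay":0,"az":0,"grip":1},{"dx":0,"dy":0,"dz":0.05,"ax":0,"ay":0,"az":0,"grip":1},{"dx":0,"dy":0,"dz":0.05,"ax":0,"ay":0,"az":0,"grip":1}]' 50
```

```text
time_s: 18.98
tcp_pos: [0.4717, -0.163, 0.1729]
ee_rot: [-2.221, 2.222, -0.001]
ft_force: [0.3, -0.8, -0.5]
grip_width: 0.255
time_s: 19.4
tcp_pos: [0.4714, -0.1629, 0.1698]
ee_rot: [2.221, -2.222, -0.0]
ft_force: [-0.2, -0.9, -1.2]
grip_width: 0.249
```

The force vanished and the nose is about 58 mm down. Checking the tray.

```bash
python3 - <<'E'
from h import *
im=capture('side');m=camera_model('side');save('side2',cv2.resize(im[160:280,260:400],None,fx=5,fy=5,interpolation=cv2.INTER_CUBIC))
for r in nets.cut_out('bushing_mid','side')[:3]: print(r['confidence'],r['box'],atz(m,r['box'][0],r['box'][1],.018))
E
```

```text
(no output)
```

View pics/side2.png

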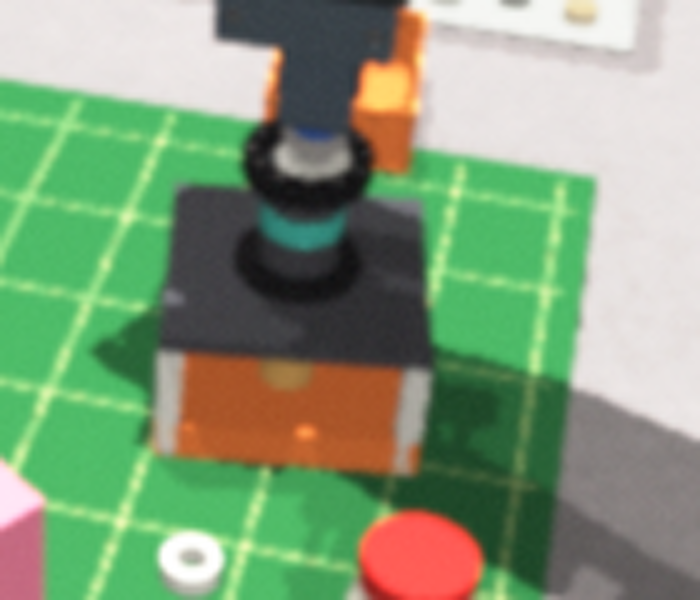

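```bash
python3 - <<'E'
from h import *
m=camera_model('side')
c,d=ray(m,317,236.5);t=(-.165+.012-c[1])/d[1];print('lowest brass px at hub y:',c+d*t)
for z in (.005,.018,.031,.042,.068): print(z,np.round(proj(m,[.4756,-.165,z]),1))
print(np.round(atz(m,317,236.5,.005),3))
E
```

```text
lowest brass px at hub y: [ 0.47083437 -0.153       0.00839428]
0.005 [316.  234.2]
0.018 [316.4 230.4]
0.031 [316.8 226.5]
0.042 [317.1 223.2]
0.068 [317.9 215.2]
[ 0.471 -0.157  0.005]
```

The brass at px (317,235) lies on the tray floor beneath the hub axis, so the bushing has dropped. Withdrawing.

```bash
python3 -m creep '[{"dx":0,"dy":0,"dz":-0.2,"ax":0,"ay":0,"az":0,"grip":1},{"dx":0,"dy":0,"dz":-0.4,"ax":0,"ay":0,"az":0,"grip":1},{"dx":0,"dy":0,"dz":-0.6,"ax":0,"ay":0,"az":0,"grip":1},{"dx":0,"dy":0,"dz":-0.8,"ax":0,"ay":0,"az":0,"grip":1},{"dx":0,"dy":0,"dz":-0.8,"ax":0,"ay":0,"az":0,"grip":1},{"dx":0,"dy":0,"dz":-0.8,"ax":0,"ay":0,"az":0,"grip":1},{"dx":0,"dy":0,"dz":-0.8,"ax":0,"ay":0,"az":0,"grip":1},{"dx":0,"dy":0,"dz":-0.8,"ax":0,"ay":0,"az":0,"grip":1},{"dx":0,"dy":0,"dz":-0.8,"ax":0,"ay":0,"az":0,"grip":1},{"dx":0,"dy":0,"dz":-1,"ax":0,"ay":0,"az":0,"grip":1},{"dx":0,"dy":0,"dz":-1,"ax":0,"ay":0,"az":0,"grip":1},{"dx":0,"dy":0,"dz":-1,"ax":0,"ay":0,"az":0,"grip":1},{"dx":0,"dy":0,"dz":0,"ax":0,"ay":0,"az":0,"grip":1}]' 50; python3 nose.py nose8
```

```text
time_s: 20.58
tcp_pos: [0.4724, -0.1632, 0.2623]
ee_rot: [-2.22, 2.221, -0.004]
ft_force: [-0.4, -0.5, -1.4]
grip_width: 0.255
[ 0.47198351 -0.16312522  0.2611387 ] [ 0.43947403  0.33453532 -1.28269599] [-2.22061024  2.22117463 -0.00283291]
227 154
```

View pics/nose8.png

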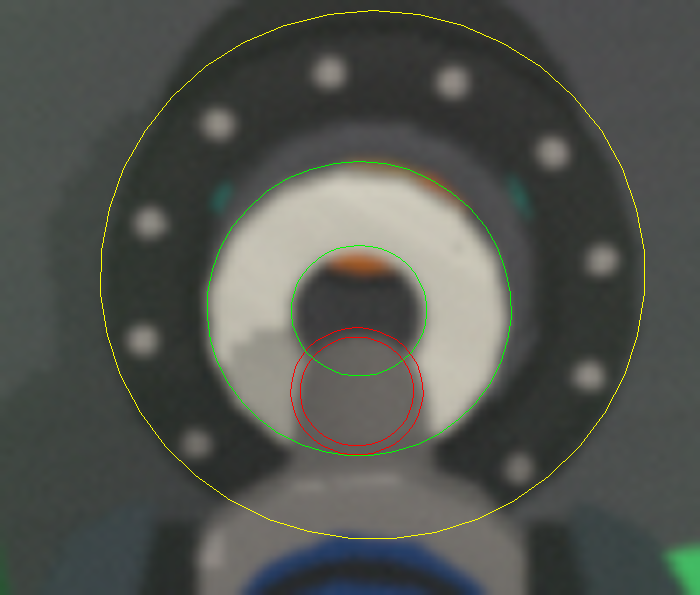

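The washer hole is clear and shows orange tray through it, and the drift is still straight in the grip. Carrying it back.

```bash
python3 -m creep '[{"dx":-1.4,"dy":-0.3,"dz":0,"ax":0,"ay":0,"az":0,"grip":1},{"dx":-2.8,"dy":-0.6,"dz":0,"ax":0,"ay":0,"az":0,"grip":1},{"dx":-2.8,"dy":-0.6,"dz":0,"ax":0,"ay":0,"az":0,"grip":1},{"dx":-2.8,"dy":-0.6,"dz":0,"ax":0,"ay":0,"az":0,"grip":1},{"dx":-2.8,"dy":-0.6,"dz":0,"ax":0,"ay":0,"az":0,"grip":1},{"dx":-2.8,"dy":-0.6,"dz":0,"ax":0,"ay":0,"az":0,"grip":1},{"dx":-2.8,"dy":-0.6,"dz":0,"ax":0,"ay":0,"az":0,"grip":1},{"dx":-2.8,"dy":-0.6,"dz":0,"ax":0,"ay":0,"az":0,"grip":1},{"dx":-2.8,"dy":-0.6,"dz":0,"ax":0,"ay":0,"az":0,"grip":1},{"dx":-2.8,"dy":-0.6,"dz":0,"ax":0,"ay":0,"az":0,"grip":1},{"dx":-2.8,"dy":-0.6,"dz":0,"ax":0,"ay":0,"az":0,"grip":1},{"dx":-2.1,"dy":-0.6,"dz":0,"ax":0,"ay":0,"az":0,"grip":1},{"dx":-1.4,"dy":-0.25,"dz":0,"ax":0,"ay":0,"az":0,"grip":1},{"dx":0,"dy":0,"dz":0,"ax":0,"ay":0,"az":0,"grip":1},{"dx":0,"dy":0,"dz":0,"ax":0,"ay":0,"az":0,"grip":1},{"dx":0,"dy":0,"dz":0,"ax":0,"ay":0,"az":0,"grip":1}]' 50; python3 -c "
from h import *
print(env.read_state()['tcp_pos'])"
```

```text
time_s: 21.97
tcp_pos: [0.5426, 0.1653, 0.2596]
ee_rot: [2.22, -2.221, -0.0]
ft_force: [0.6, 0.6, -1.5]
grip_width: 0.252
[0.54263928 0.16527128 0.25957873]
```

```bash
python3 -m creep '[{"dx":-0.03,"dy":-0.03,"dz":1,"ax":0,"ay":0,"az":0,"grip":1},{"dx":0,"dy":0,"dz":1.5,"ax":0,"ay":0,"az":0,"grip":1},{"dx":0,"dy":0,"dz":1.5,"ax":0,"ay":0,"az":0,"grip":1},{"dx":0,"dy":0,"dz":1.5,"ax":0,"ay":0,"az":0,"grip":1},{"dx":0,"dy":0,"dz":1.5,"ax":0,"ay":0,"az":0,"grip":1},{"dx":0,"dy":0,"dz":1.5,"ax":0,"ay":0,"az":0,"grip":1},{"dx":0,"dy":0,"dz":0.8,"ax":0,"ay":0,"az":0,"grip":1},{"dx":0,"dy":0,"dz":0.4,"ax":0,"ay":0,"az":0,"grip":1},{"dx":0,"dy":0,"dz":0,"ax":0,"ay":0,"az":0,"grip":1},{"dx":0,"dy":0,"dz":0,"ax":0,"ay":0,"az":0,"grip":1}]' 50; python3 nose.py nose9
```

```text
time_s: 22.8
tcp_pos: [0.5435, 0.1662, 0.1633]
ee_rot: [-2.221, 2.222, -0.0]
ft_force: [1.0, -0.7, -0.8]
grip_width: 0.254
[0.54374028 0.16629533 0.16360932] [ 0.26937761  0.13146932 -1.59840279] [-2.22034798e+00  2.22140345e+00 -7.41661167e-04]
227 154
```

View pics/nose9.png

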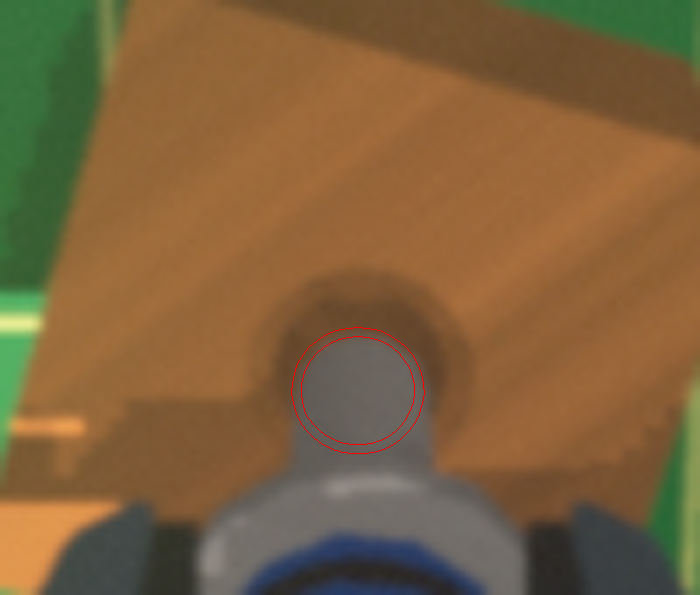

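```bash
python3 -m creep '[{"dx":0.02,"dy":0.08,"dz":0.3,"ax":0,"ay":0,"az":0,"grip":1},{"dx":0,"dy":0,"dz":0.3,"ax":0,"ay":0,"az":0,"grip":1},{"dx":0,"dy":0,"dz":0.2,"ax":0,"ay":0,"az":0,"grip":1},{"dx":0,"dy":0,"dz":0.1,"ax":0,"ay":0,"az":0,"grip":1},{"dx":0,"dy":0,"dz":0.1,"ax":0,"ay":0,"az":0,"grip":1},{"dx":0,"dy":0,"dz":0.1,"ax":0,"ay":0,"az":0,"grip":1},{"dx":0,"dy":0,"dz":0,"ax":0,"ay":0,"az":0,"grip":1}]' 50; python3 -m creep '[{"dx":0,"dy":0,"dz":0.1,"ax":0,"ay":0,"az":0,"grip":1},{"dx":0,"dy":0,"dz":0.1,"ax":0,"ay":0,"az":0,"grip":1},{"dx":0,"dy":0,"dz":0.1,"ax":0,"ay":0,"az":0,"grip":1}]' 50;python3 -m creep '[{"dx":0,"dy":0,"dz":0.1,"ax":0,"ay":0,"az":0,"grip":1},{"dx":0,"dy":0,"dz":0.1,"ax":0,"ay":0,"az":0,"grip":1},{"dx":0,"dy":0,"dz":0.1,"ax":0,"ay":0,"az":0,"grip":1}]' 50; python3 nose.py nose10
```

```text
time_s: 23.43
tcp_pos: [0.5425, 0.1662, 0.1518]
ee_rot: [2.221, -2.222, -0.0]
ft_force: [0.2, -0.6, -1.1]
grip_width: 0.255
time_s: 23.68
tcp_pos: [0.5425, 0.1662, 0.1489]
ee_rot: [-2.221, 2.222, -0.0]
ft_force: [-0.3, -0.9, -1.8]
grip_width: 0.255
time_s: 23.93
tcp_pos: [0.5425, 0.1662, 0.1459]
ee_rot: [-2.221, 2.222, -0.0]
ft_force: [0.1, -0.1, -1.5]
grip_width: 0.259
[0.54240775 0.16615459 0.14565382] [-0.19918593 -0.6749835  -2.0007844 ] [ 2.22103517e+00 -2.22154019e+00 -1.70888485e-04]
227 154
```

View pics/nose10.png

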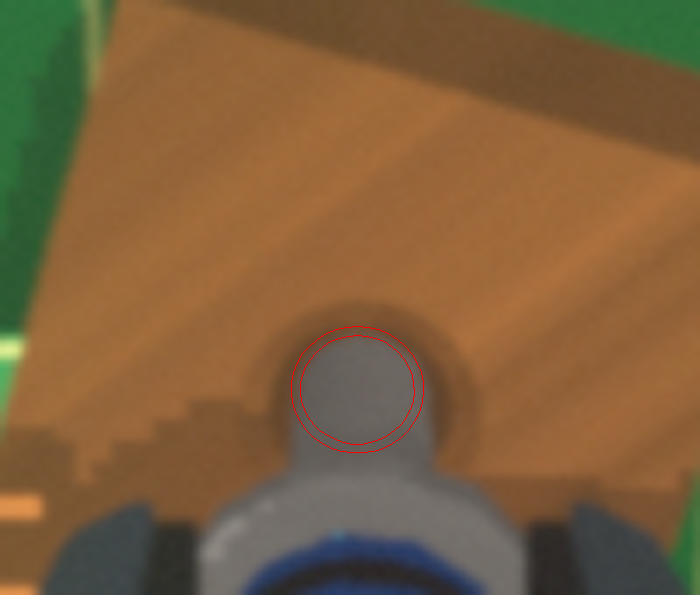

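Nose is about 8 mm inside the hole and unloaded. Continuing down.

```bash
python3 -m creep '[{"dx":0,"dy":0,"dz":0.3,"ax":0,"ay":0,"az":0,"grip":1},{"dx":0,"dy":0,"dz":0.3,"ax":0,"ay":0,"az":0,"grip":1},{"dx":0,"dy":0,"dz":0.3,"ax":0,"ay":0,"az":0,"grip":1},{"dx":0,"dy":0,"dz":0.3,"ax":0,"ay":0,"az":0,"grip":1},{"dx":0,"dy":0,"dz":0.3,"ax":0,"ay":0,"az":0,"grip":1}]' 50; python3 -m creep '[{"dx":0,"dy":0,"dz":0.4,"ax":0,"ay":0,"az":0,"grip":1},{"dx":0,"dy":0,"dz":0.4,"ax":0,"ay":0,"az":0,"grip":1},{"dx":0,"dy":0,"dz":0.4,"ax":0,"ay":0,"az":0,"grip":1},{"dx":0,"dy":0,"dz":0.4,"ax":0,"ay":0,"az":0,"grip":1},{"dx":0,"dy":0,"dz":0.4,"ax":0,"ay":0,"az":0,"grip":1},{"dx":0,"dy":0,"dz":0.4,"ax":0,"ay":0,"az":0,"grip":1},{"dx":0,"dy":0,"dz":0.4,"ax":0,"ay":0,"az":0,"grip":1}]' 50
```

```text
time_s: 24.4
tcp_pos: [0.5424, 0.1662, 0.1305]
ee_rot: [2.221, -2.222, -0.0]
ft_force: [0.2, 0.1, -1.2]
grip_width: 0.254
time_s: 24.98
tcp_pos: [0.5425, 0.1662, 0.1025]
ee_rot: [2.221, -2.222, -0.0]
ft_force: [-0.7, -0.4, -2.0]
grip_width: 0.255
```

```bash
python3 -m creep '[{"dx":0,"dy":0,"dz":0.3,"ax":0,"ay":0,"az":0,"grip":1},{"dx":0,"dy":0,"dz":0.3,"ax":0,"ay":0,"az":0,"grip":1},{"dx":0,"dy":0,"dz":0.2,"ax":0,"ay":0,"az":0,"grip":1},{"dx":0,"dy":0,"dz":0.1,"ax":0,"ay":0,"az":0,"grip":1},{"dx":0,"dy":0,"dz":0.1,"ax":0,"ay":0,"az":0,"grip":1},{"dx":0,"dy":0,"dz":0,"ax":0,"ay":0,"az":0,"grip":1}]' 50
```

```text
time_s: 25.48
tcp_pos: [0.5425, 0.1662, 0.0929]
ee_rot: [2.221, -2.222, -0.0]
ft_force: [-0.9, 0.4, -1.7]
grip_width: 0.257
```

Seat is expected at a TCP height of about .088; feeling the last few mm.

```bash
python3 -m creep '[{"dx":0,"dy":0,"dz":0.1,"ax":0,"ay":0,"az":0,"grip":1},{"dx":0,"dy":0,"dz":0.1,"ax":0,"ay":0,"az":0,"grip":1},{"dx":0,"dy":0,"dz":0.1,"ax":0,"ay":0,"az":0,"grip":1},{"dx":0,"dy":0,"dz":0.1,"ax":0,"ay":0,"az":0,"grip":1},{"dx":0,"dy":0,"dz":0,"ax":0,"ay":0,"az":0,"grip":1}]' 50; python3 -m creep '[{"dx":0,"dy":0,"dz":0.05,"ax":0,"ay":0,"az":0,"grip":1},{"dx":0,"dy":0,"dz":0,"ax":0,"ay":0,"az":0,"grip":1}]' 50
```

```text
time_s: 25.9
tcp_pos: [0.5424, 0.1661, 0.0887]
ee_rot: [2.221, -2.222, -0.0]
ft_force: [-1.0, 0.8, -1.6]
grip_width: 0.254
time_s: 26.07
tcp_pos: [0.5425, 0.1662, 0.0884]
ee_rot: [2.221, -2.222, -0.0]
ft_force: [0.0, 0.1, -1.6]
grip_width: 0.256
```

```bash
python3 -m creep '[{"dx":0,"dy":0,"dz":0.05,"ax":0,"ay":0,"az":0,"grip":1},{"dx":0,"dy":0,"dz":0,"ax":0,"ay":0,"az":0,"grip":1}]' 50; python3 -m creep '[{"dx":0,"dy":0,"dz":0.05,"ax":0,"ay":0,"az":0,"grip":1},{"dx":0,"dy":0,"dz":0,"ax":0,"ay":0,"az":0,"grip":1}]' 50
```

```text
time_s: 26.23
tcp_pos: [0.5425, 0.1662, 0.0879]
ee_rot: [-2.221, 2.222, 0.0]
ft_force: [-0.2, 0.5, -1.8]
grip_width: 0.253
time_s: 26.4
tcp_pos: [0.5426, 0.1662, 0.0879]
ee_rot: [2.221, -2.222, -0.0]
ft_force: [-2.1, -0.5, 6.0]
grip_width: 0.254
```

Seated, with +6 N contact at the original height. Opening.

```bash
python3 -m creep '[{"dx":0,"dy":0,"dz":0,"ax":0,"ay":0,"az":0,"grip":0.7},{"dx":0,"dy":0,"dz":0,"ax":0,"ay":0,"az":0,"grip":0.5},{"dx":0,"dy":0,"dz":0,"ax":0,"ay":0,"az":0,"grip":0},{"dx":0,"dy":0,"dz":0,"ax":0,"ay":0,"az":0,"grip":0},{"dx":0,"dy":0,"dz":0,"ax":0,"ay":0,"az":0,"grip":0},{"dx":0,"dy":0,"dz":0,"ax":0,"ay":0,"az":0,"grip":0},{"dx":0,"dy":0,"dz":0,"ax":0,"ay":0,"az":0,"grip":0},{"dx":0,"dy":0,"dz":0,"ax":0,"ay":0,"az":0,"grip":0},{"dx":0,"dy":0,"dz":0,"ax":0,"ay":0,"az":0,"grip":0},{"dx":0,"dy":0,"dz":0,"ax":0,"ay":0,"az":0,"grip":0}]'
```

```text
time_s: 27.23
tcp_pos: [0.5425, 0.1662, 0.0874]
ee_rot: [-2.221, 2.222, -0.0]
ft_force: [-0.7, 0.4, 0.2]
grip_width: 0.924
```

```bash
python3 -m creep '[{"dx":0,"dy":0,"dz":-0.5,"ax":0,"ay":0,"az":0,"grip":0},{"dx":0,"dy":0,"dz":-1,"ax":0,"ay":0,"az":0,"grip":0},{"dx":0,"dy":0,"dz":-2,"ax":0,"ay":0,"az":0,"grip":0},{"dx":0,"dy":0,"dz":-2,"ax":0,"ay":0,"az":0,"grip":0},{"dx":0,"dy":0,"dz":-2,"ax":0,"ay":0,"az":0,"grip":0},{"dx":0,"dy":0,"dz":-2,"ax":0,"ay":0,"az":0,"grip":0},{"dx":0,"dy":0,"dz":-2,"ax":0,"ay":0,"az":0,"grip":0},{"dx":0,"dy":2,"dz":-1,"ax":0,"ay":0,"az":0,"grip":0},{"dx":0,"dy":2,"dz":0,"ax":0,"ay":0,"az":0,"grip":0},{"dx":0,"dy":2,"dz":0,"ax":0,"ay":0,"az":0,"grip":0},{"dx":0,"dy":0,"dz":0,"ax":0,"ay":0,"az":0,"grip":0},{"dx":0,"dy":0,"dz":0,"ax":0,"ay":0,"az":0,"grip":0},{"dx":0,"dy":0,"dz":0,"ax":0,"ay":0,"az":0,"grip":0}]'
python3 dfit.py wrist_end
python3 - <<'E'
from h import *
im=capture('side');save('side_end',im[150:420,100:430].repeat(2,0).repeat(2,1))
E
```

```text
time_s: 28.32
tcp_pos: [0.4833, 0.1663, 0.2132]
ee_rot: [-2.22, 2.221, -0.001]
ft_force: [0.3, 0.3, 0.5]
grip_width: 0.998
blue ((278.3805236816406, 127.97254943847656), (32.82923126220703, 34.293575286865234), 1.5287721157073975) [0.54300159 0.1657859  0.138     ]
tcp [0.48341196 0.16635437 0.21303256] [-2.22055247e+00  2.22106807e+00 -8.05134161e-04]
```

View pics/wrist_end.png

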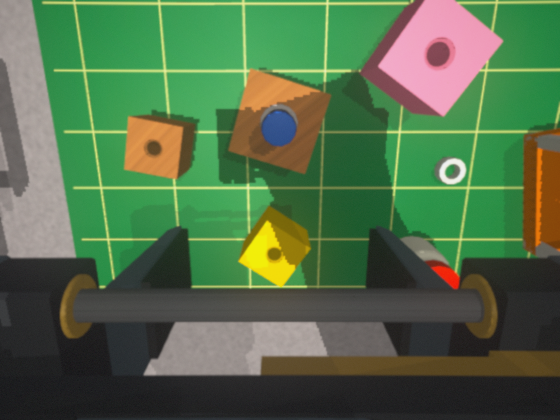

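View pics/side_end.png

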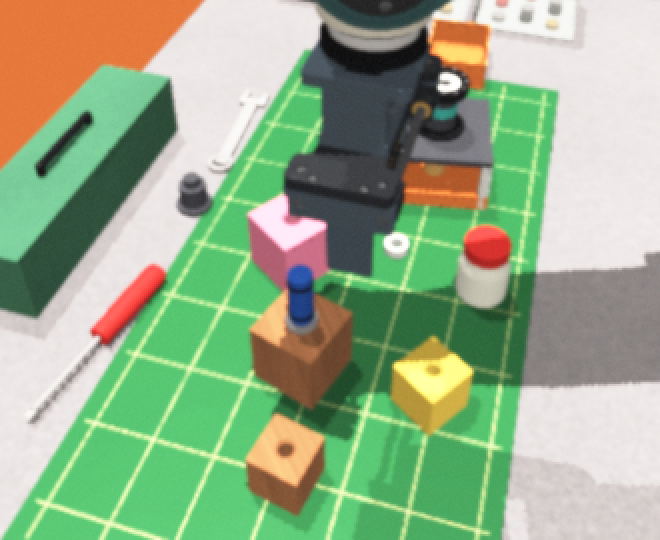

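The drift stands upright with its collar on the block, the handle top reads (.5430,.1658), and everything else on the bench is in place. Brass is still visible in the tray, and the gripper is open and clear. Handing in.

```bash
python3 -c "
from h import *
print(job.sign_off(), env.read_state()['time_s'])"
```

```text
the job is handed in; nothing more can be done
the job is handed in; nothing more can be done
```

I pushed the bushing out into the orange tray, put the drift back in the larger brown block and handed the job in. The last arm reading was 28.3 s of the 72 s allowed. Sign-off gives no verdict, so this rests on my own checks.

- **Washer hole:** I found it from above with the wrist camera, and the nose went through without any contact force I could feel. My measured offset from the hub axis was about 4.1 mm, against the stated 3.5 mm, which is within the calibration error.
- **Pushing:** the nose met the bushing about 36–37 mm below the mouth. It slid at about 9–13 N, with about 3 N sideways from the stem rubbing the washer. The force vanished before the nose reached 58 mm. Forces are only reported at the end of each move, so a short peak between readings would not show.
- **Bushing:** the side camera shows brass on the tray floor under the hub axis. The trained network did not find the bushing in that picture, so this comes from the picture and my own projection of it.
- **Drift:** it seated with about 6 N at the height it was gripped at. It stands upright with its collar on the block, and its handle top is within about 0.5 mm of where it started.
- **Bench:** in the last pictures the bystanders look unmoved; I checked them by eye and did not measure them. The gripper is open and clear of everything.

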